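Invert a covered tag tray with the tray turner

ROBOT

A 6-joint arm with a two-finger parallel gripper is mounted at the origin on a cart in front of the work surface, level with it; the furniture and walls round the work are solid. World frame = base frame: x ahead of the robot, y to its left, z up, the work surface at z = 0. Lengths are in mm, angles in rad, forces in N, time in s.
With the tool pointing down it reaches from about 350 to 875 mm from the base axis. Payload 4.2 kg.
Tool frame: the origin (TCP) lies at the very end of the fingers, on their centre line; the grasp point (between the pads) lies 19 mm behind it; z points along the fingers, y is the line along which they close (so a half turn about z gives the same grasp; the last joint's range is limited). The gripper opens to 85 mm and grips with 20 to 120 N. Pads are 22 mm wide; open, the fingers measure 114 mm over their backs; the gripper's body (76 mm by 85 mm) begins 54 mm behind the grasp point. The pads swing forward as they close: fully open they stand 13 mm farther back than shut.
Start: joints at [1.585, 0.385, 0.008, 0, -1.194, -0.259], TCP at [151.445, 606.353, 231.312] pointing down, gripper open.
Joint ranges: [-3.14, 3.14], [-1.21, 2.06], [-1.07, 1.41], [-3.16, 2.05], [-2.99, -0.16], [-3.1, 3.1]. Speed limits (rad/s): [2.79, 2.79, 3.14, 3.14, 3.14, 3.14].

INTERFACE

Orientations are given as a unit quaternion [x, y, z, w].
In Python, from bench import arm, optics gives the robot as it stands. The module is installed in compiled form; this text tells all that it offers.
- The arm moves only by the tool step_arm, never from a script. Its argument "motion" is a list of rows, each an object with "dr": the turn, a rotation vector about the tool's x, y, z in units of 8 degrees (1.0 is 8 degrees), a list of three; "slide": the shift along the tool's x, y, z in mm, a list of three; "jaw": the finger opening in mm, from 0 to 85.4. A call has exactly 8 rows; each row is the pose to reach, as a shift and turn from the pose commanded when the call began, along the tool's axes at that moment; what a row does not reach only later rows make up. A row lasts 1/8 s, in which the tool goes at most 62.5 mm and 10.7 degrees, less where a joint would pass 70% of its speed; a pose out of reach is approached as far as the arm can. A call with a gripper value outside its range is refused whole. The fingers move at their own pace and stop on an object; the grip force is fixed at half the most. Time passes only in rows, so rows that repeat a pose let the fingers close, or fill a call up. It gives the time, the measured TCP pose, the force, the opening and the grip force at its end, in the units of the state.
- arm.read_state(): the state, without advancing time (a new reading comes with each control period).
- optics.get_image(name): name is "scene" or "top" or "wrist"; returns the picture (420x560x3 uint8, blue, green, red); there is no depth.
- optics.camera_info(name): a dict with "camera_matrix" (3x3 intrinsics, pixels), "view" (4x4, takes a point from world to camera coordinates); the wrist camera has in their place "T_tool_cam" (4x4, takes a point from camera to tool coordinates, whose origin is the TCP and whose axes are the flange's). Camera axes: x right, y up, looking along -z (the intrinsics and any distortion apply to the point x, -y, -z); pixel columns grow to the right and rows downward; lengths in mm; the calibration is good to about 2 mm. A picture is of the moment at which its call begins: read the wrist's pose just before it. camera_info takes no time and is no camera call.
- arm.job_done(): hands the job in; it is judged then, once.
The state is a dict: "clock": time; "joints": joint angles; "joint_vel": joint speeds; "joint_efforts": joint torques, N m; "position": TCP position; "ee_rot": TCP orientation; "contact_force": force on the tool from outside, world axes, zero at the start; "wrist_torque": the same for the moment, N m; "gripper_width": finger opening in mm; "grasp_force": force on a finger pad.
Only numpy, scipy, OpenCV 4.12 (cv2) and the standard library are available. Lean on these libraries where they do the work, as an engineer would, in place of code of your own. Each camera call takes 0.05 s, during which the arm holds its last target. There are 200 camera calls.

TASK

Turn the red tag tray and the wooden board that covers it upside down together, so the tags can be turned out onto the board: slide the pair fully home into the open mouth of the blue tray turner, swing the turner gently all the way over by its black crank handle, then slide the pair out of the mouth on the other side so it lies flat on the counter, board underneath and tray on top, clear of the turner. Keep board and tray together, leave the turner swung over, and do not disturb the other things on the counter.

Things in the scene. Friction and masses are not known exactly. Their poses are not given: they have to be found in the camera images.
- turner: tray turner: two fixed dark steel bearing blocks (20 x 60 x 40 mm, at x = +-61 mm) carrying a blue steel pocket on a shaft. Origin on the counter below the middle of the shaft, which is 26.5 mm up; x along the shaft (crank handle on the -x side, towards the robot), y to the side where the pocket lies at the start, z up. At joint 0 the pocket's mouth opens to +y, swung over it is the mirror image at -y
- pocket_end (a point): middle of the pocket's inner end wall, where the tray stops; 20 mm from the shaft, at shaft height, swings with the pocket; its y points to the mouth. From here floor and roof run flat for 70 mm, then flared lips 16 mm more. Inside 72 mm wide, 45 mm high; when flat its floor is 4 mm, its roof's outside 53 mm over the counter
- pocket_mouth (a point): middle of the pocket's mouth at the outer edge of its lips: 106 mm from the shaft, at shaft height; swings with the pocket. The mouth flares to 90 mm wide; its outer height is 57 mm; the lower lip is a ramp from the counter up to the 4 mm high floor. A pair fully home has its middle 80 mm from the shaft and sticks out 34 mm past this point
- crank (a joint): swing of the pocket about the shaft: 0 rad = flat at the turner's +y side (start), 1.57 = upright, mouth up, 3.14 = flat at the -y side (stops at both ends). Only slight friction holds it: let go midway it falls to a side. The loaded pocket takes about 6 N at the handle to lift
- crank_grip (a point): middle of the crank handle's round black sleeve (12 mm diameter, 62 mm long, parallel to the shaft), which sticks out of the pocket's robot-side cheek; 106 mm along the turner's -x and 70 mm from the shaft axis, at shaft height when the pocket lies flat. Swings in a 70 mm arc with the pocket; the sleeve does not spin of itself
- tray_mid (a point): open red plastic tray, 62 x 120 x 34 mm (x, y, z), walls and floor 5 mm; the point is its centre, half-way up; z points from floor to open side (up at the start, down when inverted). It stands before the turner's mouth, its y axis roughly along the turner's y, with the board on it: the pair is 62 mm wide, 42 mm high
- board_mid (a point): wooden cover board on the tray, 62 x 120 x 8 mm, with a 47 x 105 mm step, 5 mm deep, on its underside that sits in the tray's opening with 2.5 mm play each side, so that tray and board move together when either is pushed; the point is the centre of the 8 mm board, z up at the start
- pack_mid (a point): tied pack of buff paper tags, 49 x 93 x 23 mm, loose inside the tray, hidden by the board; the point is its centre
- button_jar: bystander: glass jar of buttons with tin lid, 62 mm diameter, 73 mm high; origin at the underside
- mug: bystander: stoneware mug, 78 x 109 x 90 mm; origin at the underside
- call_bell: bystander: white counter bell on black base, 72 mm diameter, 54 mm high; origin at the underside
- pin_tin: bystander: round red tin, 60 mm diameter, 23 mm high; origin at the underside
- lint_brush: bystander: wooden clothes brush, 38 x 222 x 31 mm; origin at the underside
There are look-alikes about, which are no part of the job. Leave any purple look-alike of the part that bears board_mid alone.

How it is judged (in metres and radians):
On the way, in this order (a step that is already met when the one before it is completed fails the run):
1. the covered tray is fully home in the pocket (within 10 mm of its end wall), turner not yet swung (x of tray_mid in the frame of turner between -0.012 and 0.012 m and y of tray_mid in the frame of turner between 0.07 and 0.09 m and value of joint crank below 0.1 rad and angle between tray_mid's own z axis and vertical below 0.1 rad), for 0.2 s.
2. the turner is swung fully over with the tray and board in it, now upside down (x of tray_mid in the frame of turner between -0.012 and 0.012 m and angle between each of tray_mid, board_mid's own z axis and vertical above 3.04 rad and value of joint crank above 3.05 rad and y of tray_mid in the frame of turner between -0.1 and -0.06 m), for 0.2 s.
At the end, for the whole second after the job is handed in: pair upside down, flat and still on the counter past the turner's second mouth (tray middle over 168 mm from the shaft): board below, tray on top, both level within 0.1 rad, centred within 10 mm, tag pack between them (within 18 mm); turner still swung over (joint above 3.0) (angle between each of tray_mid, board_mid's own z axis and vertical above 3.04 rad and horizontal distance between tray_mid and board_mid below 0.01 m and horizontal distance between pack_mid and board_mid below 0.018 m and y of tray_mid in the frame of turner below -0.168 m and height (world z) of board_mid below 0.008 m and height (world z) of tray_mid below 0.03 m and value of joint crank above 3 rad and linear speed of each of tray, board below 0.02 m/s); the robot touches nothing.
It fails at once if the turner is let fall or slammed over (faster than 3 rad/s) (velocity of joint crank above 3 rad/s or velocity of joint crank below -3 rad/s).
It fails at once if board and tray come apart (distance between tray_mid and board_mid above 0.04 m).
It fails at once if a bystander is moved by more than 30 mm (distance of any of button_jar, mug, call_bell, pin_tin, lint_brush from where it was at the start of the episode above 0.03 m).
It also fails if it takes over 72 s, if anything falls off the work surface, if the arm or the gripper's body presses on something with over 40 N, if the wrist force passes 120 N, or if a joint passes its speed limit or range.

## Working session

There is one attempt and no reset: what is moved stays moved. The work goes in short steps, Python scripts to look and compute and a tool call to move; the robot and the scene stay as the last step left them, time stands still between calls to the robot, and variables do not carry over. Pictures are saved under pics/ and viewed, at most 10 in all, crops included, and the job is handed in when it is done.

Besides the shell and the picture viewer there is one more tool, called by a JSON object that holds its "fn" and its "kwargs". step_arm: Moves the arm, as the interface text tells. Its arguments: {"type":"object","properties":{"motion":{"type":"array","items":{"type":"object","properties":{"dr":{"type":"array","items":{"type":"number"}},"slide":{"type":"array","items":{"type":"number"}},"jaw":{"type":"number"}}}}},"required":["motion"]}

```bash
mkdir -p pics
python3 - <<'E'
from bench import arm, optics
import cv2, numpy as np
s=arm.read_state(); print(s)
for n in("scene","top","wrist"):
    cv2.imwrite(f"pics/{n}0.png",optics.get_image(n)); print(n,optics.camera_info(n))
E
```

```text
{'clock': 0.0, 'joints': array([ 1.58456965e+00,  3.85559131e-01,  6.64094592e-03, -5.05151499e-04,
       -1.19400194e+00, -2.58549150e-01]), 'joint_vel': array([-6.67842460e-04, -9.50322204e-05, -1.20742930e-03, -1.28077574e-04,
        1.94081940e-04, -2.54975222e-03]), 'joint_efforts': array([-6.47007892e-05, -3.92288375e+01,  1.88399649e+01,  4.18636143e+00,
       -4.68625833e-03, -2.36393305e-06]), 'position': array([151.33080959, 605.80544478, 230.2250343 ]), 'ee_rot': array([ 9.92507976e-01, -1.22175018e-01, -8.84424373e-05,  1.08393729e-03]), 'contact_force': array([ 0.00480341, -0.65808386, -0.86970424]), 'wrist_torque': array([-0.05734691,  0.03282927,  0.03866309]), 'grasp_force': 0.0, 'gripper_width': 85.68829092596586}
scene {'camera_matrix': array([[511.54651557,   0.        , 277.96363035],
       [  0.        , 511.54651557, 210.89882621],
       [  0.        ,   0.        ,   1.        ]]), 'view': array([[ 4.62310380e-01, -8.86705269e-01,  4.78320952e-03,
        -3.56256339e+02],
       [ 6.74697481e-01,  3.55263757e-01,  6.46970612e-01,
        -4.42189002e+02],
[... 534 characters left out ...]
 [-1.62859772e-01,  6.82986959e-03,  9.86625586e-01,
        -1.35435689e+03],
       [ 0.00000000e+00,  0.00000000e+00,  0.00000000e+00,
         1.00000000e+00]])}
wrist {'camera_matrix': array([[293.58175298,   0.        , 286.14627957],
       [  0.        , 293.58175298, 208.5769914 ],
       [  0.        ,   0.        ,   1.        ]]), 'T_tool_cam': array([[-8.67502831e-05,  9.48419130e-01,  3.17019157e-01,
         8.17334715e+01],
       [ 9.99999366e-01,  4.38104523e-04, -1.03702402e-03,
        -1.68556646e+00],
       [-1.12242095e-03,  3.17018867e-01, -9.48418567e-01,
        -1.42879680e+02],
       [ 0.00000000e+00,  0.00000000e+00,  0.00000000e+00,
         1.00000000e+00]])}
```

View pics/scene0.png

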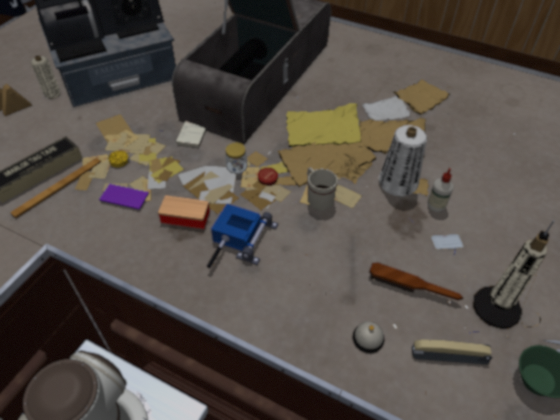

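View pics/top0.png

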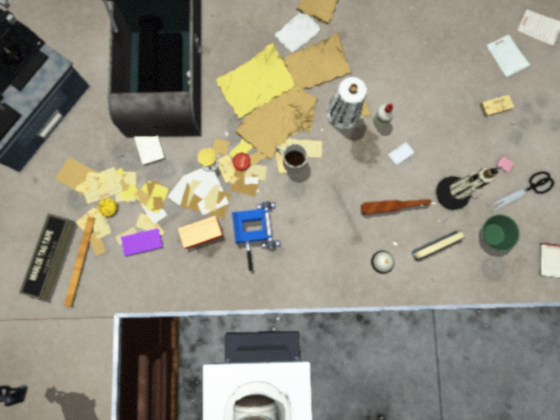

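Top view: candidates are the orange-topped board on the red tray (200,232), the purple look-alike (141,242), and the red pin tin (241,161) and other tins. I choose the board on the tray beside the blue turner (252,227), whose black crank is at (250,258). Now a close crop.

```bash
cat > h.py <<'E'
import numpy as np, cv2
from bench import arm, optics
from scipy.spatial.transform import Rotation as R
def cam(name,st=None):
    c=optics.camera_info(name);K=c["camera_matrix"]
    if name=="wrist":
        T=np.eye(4);T[:3,:3]=R.from_quat(st["ee_rot"]).as_matrix();T[:3,3]=st["position"]
        return K,np.linalg.inv(T@c["T_tool_cam"])
    return K,c["view"]
def ray(K,V,uv,z):
    d=np.linalg.inv(K)@[uv[0],uv[1],1];d=V[:3,:3].T@(d*[1,-1,-1]);o=-V[:3,:3].T@V[:3,3]
    return o+d*(z-o[2])/d[2]
def proj(K,V,p):
    q=V[:3,:3]@p+V[:3,3];q=K@(q*[1,-1,-1]);return q[:2]/q[2]
E
python3 - <<'E'
import cv2,numpy as np
a=cv2.imread("pics/top0.png")[190:280,170:290];b=cv2.imread("pics/scene0.png")[180:280,150:290]
a=cv2.resize(a,None,fx=5,fy=5,interpolation=cv2.INTER_CUBIC)
cv2.imwrite("pics/c0.png",a)
from h import *
K,V=cam("top")
for n,uv,z in[("shaft+x",(270,207),26),("shaft-x",(270,245),26),("board",(199,231),38),("mug",(295,156),45),("brush",(365,208),15),("bell",(383,261),27),("jar",(348,103),70)]:
    print(n,ray(K,V,uv,z).round())
E
```

```text
shaft+x [620. -55.  26.]
shaft-x [502. -52.  26.]
board [549. 164.  38.]
mug [ 776. -137.   45.]
brush [ 611. -352.   15.]
bell [ 444. -395.   27.]
jar [ 937. -307.   70.]
```

View pics/c0.png

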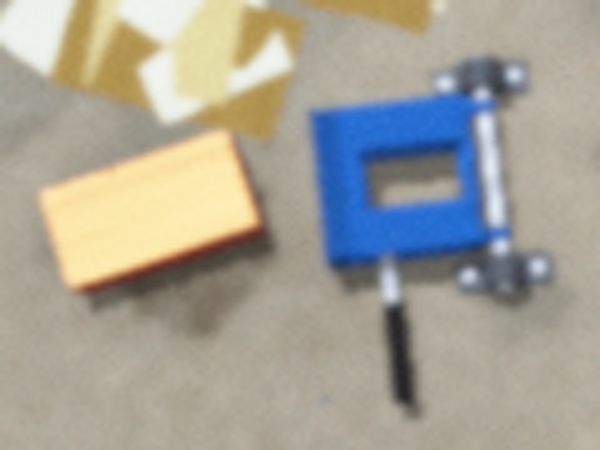

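```bash
cat >> h.py <<'E'
def go(p,heading=None,s=None):
    "slide [mm] and dr [8deg units] from the present pose to TCP p, pointing down, tool x heading [deg]"
    s=s or arm.read_state();Rc=R.from_quat(s["ee_rot"]);h=np.radians(heading)
    t=R.from_matrix(np.array([[np.cos(h),np.sin(h),0],[np.sin(h),-np.cos(h),0],[0,0,-1]]))
    print("slide",Rc.inv().apply(np.array(p)-s["position"]).round(1),"dr",((Rc.inv()*t).as_rotvec(True)/8).round(3),"clock",round(s["clock"],2))
def st():
    s=arm.read_state();x=R.from_quat(s["ee_rot"]).as_matrix()[:,0]
    print("t",s["clock"],"p",s["position"].round(1),"head",np.degrees(np.arctan2(x[1],x[0])).round(2),"z",R.from_quat(s["ee_rot"]).as_matrix()[:,2].round(3),"F",s["contact_force"].round(1),"w",round(s["gripper_width"],1),"g",round(s["grasp_force"],1))
E
python3 -c "
from h import *
go([560,100,240],-75)"
```

```text
slide [519.1 391.8  -8.8] dr [ 1.000e-02 -7.000e-03  7.621e+00] clock 0.15
```

{"fn": "step_arm", "kwargs": {"motion": [{"slide": [48, 36, -5], "dr": [0, 0, 0.6], "jaw": 85}, {"slide": [96, 72, -5], "dr": [0, 0, 1.2], "jaw": 85}, {"slide": [144, 108, -5], "dr": [0, 0, 1.8], "jaw": 85}, {"slide": [192, 144, -5], "dr": [0, 0, 2.5], "jaw": 85}, {"slide": [240, 180, -9], "dr": [0, 0, 3.2], "jaw": 85}, {"slide": [288, 216, -9], "dr": [0, 0, 3.9], "jaw": 85}, {"slide": [336, 252, -9], "dr": [0, 0, 4.6], "jaw": 85}, {"slide": [384, 288, -9], "dr": [0, 0, 5.3], "jaw": 85}]}}

```text
clock: 1.15
position: [455.0, 232.2, 240.3]
ee_rot: [0.881, -0.474, -0.0, -0.0]
contact_force: [1.2, 0.3, 0.9]
gripper_width: 85.0
grasp_force: 0.0
```

```bash
python3 -c "
from h import *
st();go([560,100,240],-75)"
```

```text
t 1.15 p [455.  232.2 240.3] head -56.59 z [ 0.  0. -1.] F [1.2 0.3 0.9] w 85.0 g 0.0
slide [168.1 -14.9   0.3] dr [-1.000e-03  1.000e-03  2.301e+00] clock 1.15
```

{"fn": "step_arm", "kwargs": {"motion": [{"slide": [45, -4, 0], "dr": [0, 0, 0.7], "jaw": 85}, {"slide": [90, -8, 0], "dr": [0, 0, 1.4], "jaw": 85}, {"slide": [135, -12, 0], "dr": [0, 0, 2.0], "jaw": 85}, {"slide": [168, -15, 0], "dr": [0, 0, 2.3], "jaw": 85}, {"slide": [168, -15, 0], "dr": [0, 0, 2.3], "jaw": 85}, {"slide": [168, -15, 0], "dr": [0, 0, 2.3], "jaw": 85}, {"slide": [168, -15, 0], "dr": [0, 0, 2.3], "jaw": 85}, {"slide": [168, -15, 0], "dr": [0, 0, 2.3], "jaw": 85}]}}

```text
clock: 2.15
position: [559.2, 102.9, 240.5]
ee_rot: [0.795, -0.607, 0.0, -0.0]
contact_force: [-0.3, -0.0, -0.1]
gripper_width: 85.2
grasp_force: 0.0
```

```bash
python3 -c "
from h import *
import pickle
st();s=arm.read_state();im=optics.get_image('wrist');pickle.dump((s,*cam('wrist',s)),open('w1.pkl','wb'))
cv2.imwrite('pics/w1.png',im);cv2.imwrite('pics/w1b.png',cv2.resize(im,(800,600),interpolation=cv2.INTER_CUBIC))"
```

```text
t 2.15 p [559.2 102.9 240.5] head -74.74 z [ 0.  0. -1.] F [-0.3 -0.  -0.1] w 85.2 g 0.0
```

View pics/w1b.png

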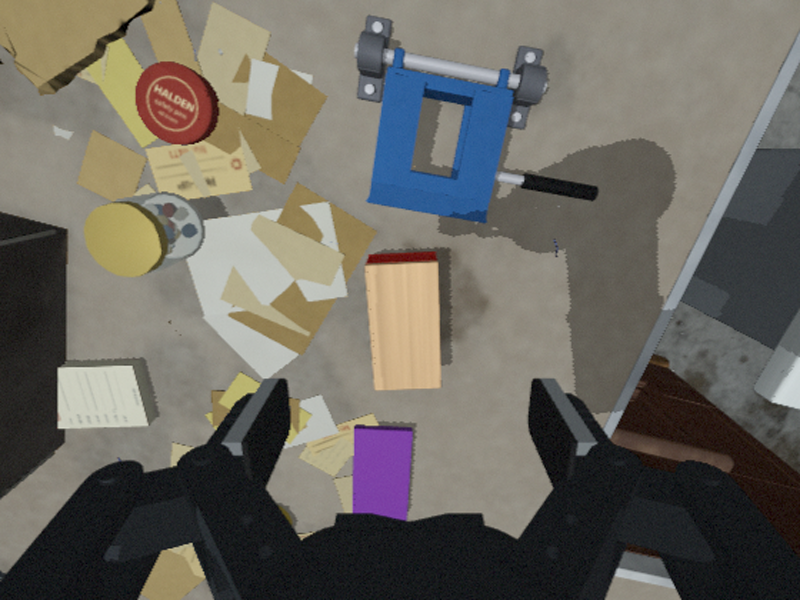

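Run:
```python
from h import *
import pickle
s,K,V=pickle.load(open('w1.pkl','rb'))
def P(u,v,z): return ray(K,V,(u*.7,v*.7),z)
B=[P(*q,42) for q in((366,264),(438,260),(441,387),(374,390))]
print("board",np.round(B,1)[:,:2].tolist(),"mid",np.mean(B,0).round(1))
d=lambda a,b:(round(float(np.hypot(*(a-b)[:2])),1),round(float(np.degrees(np.arctan2(*(a-b)[1::-1]))),1))
print("w",d(B[0],B[1]),d(B[3],B[2]),"L",d(B[0],B[3]),d(B[1],B[2]))
a,b=P(398,58,26.5),P(498,75,26.5);print("shaft",a.round(1),b.round(1),d(a,b))
a,b=P(370,203,55),P(487,222,55);print("lip",a.round(1),b.round(1),(a+b)[:2]/2,d(a,b))
a,b=P(524,183,32),P(596,193,32);print("sleeve",a.round(1),b.round(1),(a+b)[:2]/2,d(a,b))
a,b=P(374.5,60,0),P(523,87,0);print("blocks base",a.round(1),b.round(1),(a+b)[:2]/2,d(a,b))
a,b=P(374,45,40),P(530,70,40);print("blocks top",a.round(1),b.round(1),(a+b)[:2]/2,d(a,b))
# fit-by-projection check with turner hypothesis
def T(o,yaw,p):
    c,sn=np.cos(np.radians(yaw)),np.sin(np.radians(yaw));return np.array([o[0]+c*p[0]-sn*p[1],o[1]+sn*p[0]+c*p[1],p[2]])
from scipy.optimize import least_squares
obs=[((487,222),(-45,106,55)),((370,203),(45,106,55)),((524,183),(-75,70,32)),((596,193),(-137,70,29))]
f=lambda q:np.concatenate([proj(K,V,T(q[:2],q[2],np.array(p)))/.7-np.array(uv) for uv,p in obs])
r=least_squares(f,[560,-53,6]);print(r.x.round(1),r.fun.round(1))
for p in((-61,30,0),(-61,-30,0),(61,30,0),(61,-30,0),(0,0,26.5),(-45,0,26.5),(45,0,26.5)):print(p,(proj(K,V,T(r.x[:2],r.x[2],np.array(p,float)))/.7).round())
```

```text
board [[593.6, 116.1], [536.5, 97.0], [499.7, 211.4], [558.6, 230.7]] mid [547.1 163.8  42. ]
w (60.2, 18.5) (62.0, 18.1) L (119.7, -73.1) (120.1, -72.2)
shaft [607.8 -41.1  26.5] [531.4 -50.1  26.5] (77.0, 6.7)
lip [601.3  65.1  55. ] [510.   55.3  55. ] [555.63871739  60.19891356] (91.8, 6.2)
sleeve [486.2  19.7  32. ] [426.8  11.6  32. ] [456.46888665  15.65277762] (59.9, 7.7)
blocks base [627.8 -39.7   0. ] [504.8 -52.8   0. ] [566.30405679 -46.23682318] (123.6, 6.1)
blocks top [625.5 -42.   40. ] [511.8 -56.5  40. ] [568.65254379 -49.26013039] (114.7, 7.2)
[567.1 -44.4   5.7] [-2.8  1.1 -0.3  0.5  1.5 -2.1  1.7  0.7]
(-61, 30, 0) [511. 128.]
(-61, -30, 0) [530.  49.]
(61, 30, 0) [369. 102.]
(61, -30, 0) [379.  20.]
(0, 0, 26.5) [451.  69.]
(-45, 0, 26.5) [509.  80.]
(45, 0, 26.5) [392.  58.]
```

The picture shows the board at (366..441, 260..390), the blue pocket at (370..511, 70..222), the sleeve at (524..596, 183..193) and the purple look-alike at (383,475). The measured sizes (61x120 board, 92 lip, 60 sleeve) match the description. The turner is at (567,-45) with 6.1° yaw, and the pair is at (547,164) with 18.2° yaw.

```bash
python3 -c "
from h import *
go([533.7,204.7,80],-71.8);go([533.7,204.7,8],-71.8)"
```

```text
slide [-105.    -2.1  160.5] dr [-0.002  0.001 -0.369] clock 2.2
slide [-105.    -2.1  232.5] dr [-0.002  0.001 -0.369] clock 2.2
```

{"fn": "step_arm", "kwargs": {"motion": [{"slide": [-40, -1, 30], "dr": [0, 0, -0.37], "jaw": 85}, {"slide": [-80, -2, 70], "dr": [0, 0, -0.37], "jaw": 85}, {"slide": [-105, -2, 115], "dr": [0, 0, -0.37], "jaw": 85}, {"slide": [-105, -2, 160], "dr": [0, 0, -0.37], "jaw": 85}, {"slide": [-105, -2, 160], "dr": [0, 0, -0.37], "jaw": 85}, {"slide": [-105, -2, 190], "dr": [0, 0, -0.37], "jaw": 85}, {"slide": [-105, -2, 220], "dr": [0, 0, -0.37], "jaw": 85}, {"slide": [-105, -2, 232], "dr": [0, 0, -0.37], "jaw": 85}]}}

```text
clock: 3.2
position: [534.7, 204.2, 9.0]
ee_rot: [0.81, -0.587, 0.0, -0.0]
contact_force: [-0.5, 1.4, 0.0]
gripper_width: 84.8
grasp_force: 0.0
```

{"fn": "step_arm", "kwargs": {"motion": [{"slide": [0, 0, 0], "dr": [0, 0, 0], "jaw": 85}, {"slide": [0, 0, 0], "dr": [0, 0, 0], "jaw": 70}, {"slide": [0, 0, 0], "dr": [0, 0, 0], "jaw": 60}, {"slide": [0, 0, 0], "dr": [0, 0, 0], "jaw": 50}, {"slide": [0, 0, 0], "dr": [0, 0, 0], "jaw": 50}, {"slide": [0, 0, 0], "dr": [0, 0, 0], "jaw": 50}, {"slide": [0, 0, 0], "dr": [0, 0, 0], "jaw": 50}, {"slide": [0, 0, 0], "dr": [0, 0, 0], "jaw": 50}]}}

```text
clock: 4.2
position: [535.0, 204.6, 10.2]
ee_rot: [0.81, -0.587, 0.001, -0.001]
contact_force: [-0.9, 0.5, 5.7]
gripper_width: 60.7
grasp_force: 64.0
```

```bash
python3 -c "
from h import *
st()"
```

```text
t 4.2 p [535.  204.6  10.2] head -71.85 z [ 0.002  0.001 -1.   ] F [-0.9  0.5  5.7] w 60.7 g 64.0
```

```bash
cat >> h.py <<'E'
O=np.array([567.2,-45.5]);Y=np.radians(6.1)
def W(x,y,z): return [O[0]+x*np.cos(Y)-y*np.sin(Y),O[1]+x*np.sin(Y)+y*np.cos(Y),z]
def L(p): d=np.array(p[:2])-O; return np.round([d[0]*np.cos(Y)+d[1]*np.sin(Y),-d[0]*np.sin(Y)+d[1]*np.cos(Y)],1)
E
python3 -c "
from h import *
print(W(0,225,15));go(W(0,225,15.3),-83.9)"
```

```text
[np.float64(543.2905839493476), np.float64(178.22603742997106), 15]
slide [27.7  0.3 -5.1] dr [-0.019  0.005  1.507] clock 4.2
```

{"fn": "step_arm", "kwargs": {"motion": [{"slide": [0, 0, -2.5], "dr": [0, 0, 0], "jaw": 50}, {"slide": [0, 0, -5], "dr": [0, 0, 0.2], "jaw": 50}, {"slide": [5, 0, -5], "dr": [0, 0, 0.5], "jaw": 50}, {"slide": [12, 0, -5], "dr": [0, 0, 0.8], "jaw": 50}, {"slide": [20, 0, -5], "dr": [0, 0, 1.1], "jaw": 50}, {"slide": [25, 0, -5], "dr": [0, 0, 1.4], "jaw": 50}, {"slide": [27.7, 0.3, -5], "dr": [0, 0, 1.5], "jaw": 50}, {"slide": [27.7, 0.3, -5], "dr": [0, 0, 1.5], "jaw": 50}]}}

```text
clock: 5.2
position: [542.4, 177.4, 13.3]
ee_rot: [0.744, -0.668, -0.0, 0.0]
contact_force: [0.2, -0.5, -3.1]
gripper_width: 61.2
grasp_force: 65.4
```

```bash
python3 -c "
from h import *
import pickle
st();s=arm.read_state();im=optics.get_image('wrist');pickle.dump((s,*cam('wrist',s)),open('w2.pkl','wb'))
go(W(0,122.6,15.3),-83.9)
cv2.imwrite('pics/w2b.png',cv2.resize(im,(800,600),interpolation=cv2.INTER_CUBIC))"
```

```text
t 5.2 p [542.4 177.4  13.3] head -83.89 z [-0.  0. -1.] F [ 0.2 -0.5 -3.1] w 61.2 g 65.4
slide [101.9  -0.9  -2. ] dr [-0.     0.     0.004] clock 5.25
```

View pics/w2b.png

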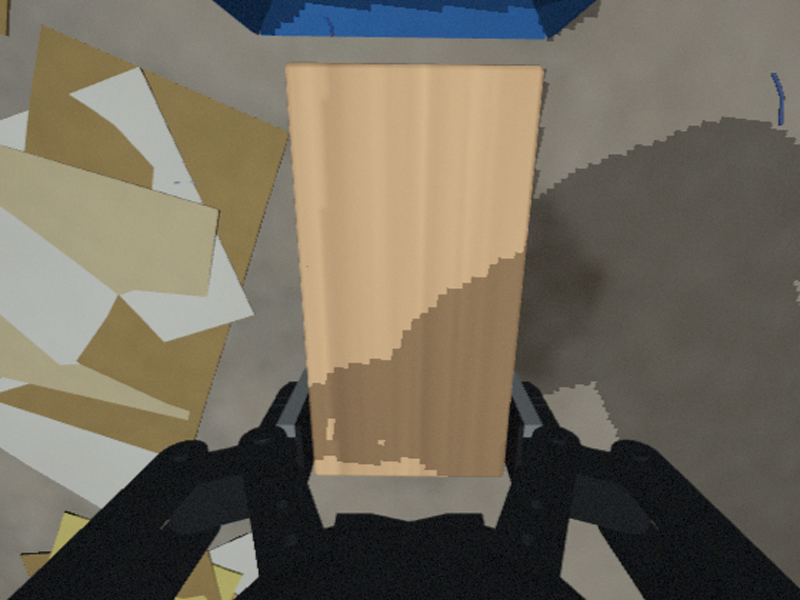

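Run:
```python
from h import *
import pickle
s,K,V=pickle.load(open('w2.pkl','rb'))
P=lambda u,v,z: ray(K,V,(u*.7,v*.7),z)
for z in(42,45,47):
  f=[P(286,64,z),P(543,66,z)];b=[P(316,475,z),P(504,475,z)]
  print(z,[L(q) for q in f+b],np.linalg.norm(f[0]-f[1]).round(1),np.linalg.norm(b[0]-b[1]).round(1))
for z in (0,4):print(z,[L(P(u,v,z)) for u,v in((260,33),(548,38))])
```

```text
42 [array([ 29.6, 122.7]), array([-32.7, 123.1]), array([ 30.8, 244.6]), array([-31.9, 244.6])] 62.2 62.8
45 [array([ 28.8, 123.2]), array([-31.8, 123.6]), array([ 30., 242.]), array([-31.1, 242. ])] 60.6 61.1
47 [array([ 28.3, 123.6]), array([-31.3, 124. ]), array([ 29.5, 240.2]), array([-30.5, 240.3])] 59.5 60.0
0 [array([ 48.1, 105.8]), array([-45.5, 107.2])]
4 [array([ 46.8, 106.8]), array([-44.3, 108.1])]
```

{"fn": "step_arm", "kwargs": {"motion": [{"slide": [0, -2.4, -1], "dr": [0, 0, 0], "jaw": 50}, {"slide": [5, -2.4, -2], "dr": [0, 0, 0], "jaw": 50}, {"slide": [15, -2.4, -2], "dr": [0, 0, 0], "jaw": 50}, {"slide": [25, -2.4, -2], "dr": [0, 0, 0], "jaw": 50}, {"slide": [35, -2.4, -2], "dr": [0, 0, 0], "jaw": 50}, {"slide": [45, -2.4, -2], "dr": [0, 0, 0], "jaw": 50}, {"slide": [55, -2.4, -2], "dr": [0, 0, 0], "jaw": 50}, {"slide": [60, -2.4, -2], "dr": [0, 0, 0], "jaw": 50}]}}

```text
clock: 6.25
position: [551.2, 117.4, 15.3]
ee_rot: [0.744, -0.669, -0.0, 0.0]
contact_force: [0.6, 0.1, -3.8]
gripper_width: 61.1
grasp_force: 65.5
```

```bash
python3 -c "
from h import *
st();go(W(1,122.6,15.3),-83.9)"
```

```text
t 6.25 p [551.2 117.4  15.3] head -83.91 z [-0. -0. -1.] F [ 0.6  0.1 -3.8] w 61.1 g 65.5
slide [41.1  0.4 -0. ] dr [ 0.001 -0.    -0.001] clock 6.25
```

No contact force, so it's entering freely. Continue to 2 mm short of the end wall.

{"fn": "step_arm", "kwargs": {"motion": [{"slide": [8, 0, 0], "dr": [0, 0, 0], "jaw": 50}, {"slide": [16, 0, 0], "dr": [0, 0, 0], "jaw": 50}, {"slide": [24, 0, 0], "dr": [0, 0, 0], "jaw": 50}, {"slide": [30, 0, 0], "dr": [0, 0, 0], "jaw": 50}, {"slide": [35, 0, 0], "dr": [0, 0, 0], "jaw": 50}, {"slide": [38, 0, 0], "dr": [0, 0, 0], "jaw": 50}, {"slide": [40, 0, 0], "dr": [0, 0, 0], "jaw": 50}, {"slide": [40, 0, 0], "dr": [0, 0, 0], "jaw": 50}]}}

```text
clock: 7.25
position: [555.5, 78.4, 15.3]
ee_rot: [0.744, -0.668, -0.0, 0.0]
contact_force: [-0.0, -0.5, -3.7]
gripper_width: 61.2
grasp_force: 65.5
```

```bash
python3 -c "
from h import *
st();print(L(arm.read_state()['position']))"
```

```text
t 7.25 p [555.5  78.4  15.3] head -83.87 z [-0. -0. -1.] F [-0.  -0.5 -3.7] w 61.2 g 65.5
[  1.5 124.5]
```

{"fn": "step_arm", "kwargs": {"motion": [{"slide": [1, 0, 0], "dr": [0, 0, 0], "jaw": 50}, {"slide": [2, 0, 0], "dr": [0, 0, 0], "jaw": 50}, {"slide": [3, 0, 0], "dr": [0, 0, 0], "jaw": 50}, {"slide": [3, 0, 0.5], "dr": [0, 0, 0], "jaw": 50}, {"slide": [3, 0, 1], "dr": [0, 0, 0], "jaw": 50}, {"slide": [3, 0, 1], "dr": [0, 0, 0], "jaw": 50}, {"slide": [3, 0, 1], "dr": [0, 0, 0], "jaw": 50}, {"slide": [3, 0, 1], "dr": [0, 0, 0], "jaw": 50}]}}

```text
clock: 8.25
position: [556.0, 76.2, 14.7]
ee_rot: [0.744, -0.668, 0.0, -0.001]
contact_force: [-1.9, 4.7, -0.0]
gripper_width: 61.1
grasp_force: 65.8
```

```bash
python3 -c "
from h import *
st();s=arm.read_state();print(L(s['position']))
K,V=cam('wrist',s);im=optics.get_image('wrist')
cv2.imwrite('pics/w3b.png',cv2.resize(im,(800,600),interpolation=cv2.INTER_CUBIC))"
```

```text
t 8.25 p [556.   76.2  14.7] head -83.87 z [ 0.001  0.001 -1.   ] F [-1.9  4.7 -0. ] w 61.1 g 65.8
[  1.8 122.2]
```

View pics/w3b.png

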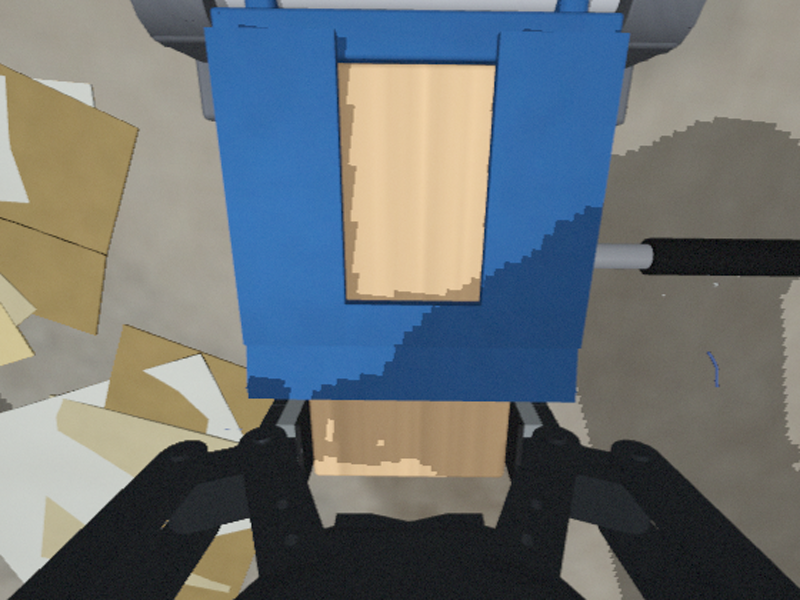

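The pair is home: it protrudes about 34 mm and is centred at (410,435), and there is contact at the end wall. Release and rise.

{"fn": "step_arm", "kwargs": {"motion": [{"slide": [0, 0, 0], "dr": [0, 0, 0], "jaw": 62}, {"slide": [0, 0, 0], "dr": [0, 0, 0], "jaw": 70}, {"slide": [0, 0, 0], "dr": [0, 0, 0], "jaw": 76}, {"slide": [0, 0, 0], "dr": [0, 0, 0], "jaw": 76}, {"slide": [0, 0, -15], "dr": [0, 0, 0], "jaw": 76}, {"slide": [0, 0, -45], "dr": [0, 0, 0], "jaw": 76}, {"slide": [0, 0, -85], "dr": [0, 0, 0], "jaw": 76}, {"slide": [0, 0, -85], "dr": [0, 0, 0], "jaw": 76}]}}

```text
clock: 9.3
position: [558.4, 76.3, 104.0]
ee_rot: [0.744, -0.668, 0.002, -0.004]
contact_force: [-0.6, -0.5, 0.8]
gripper_width: 75.7
grasp_force: 0.0
```

```bash
python3 -c "
from h import *
st();go(W(-114,70,100),-173.9);s=arm.read_state();print(s['joints'].round(2))
K,V=cam('wrist',s);im=optics.get_image('wrist')
cv2.imwrite('pics/w4b.png',cv2.resize(im,(800,600),interpolation=cv2.INTER_CUBIC))"
```

```text
t 9.3 p [558.4  76.3 104. ] head -83.82 z [ 0.009  0.003 -1.   ] F [-0.6 -0.5  0.8] w 75.7 g 0.0
slide [ 51.9 118.3   2.8] dr [-0.04   0.062 11.26 ] clock 9.3
[ 0.42  0.4  -0.32  0.   -0.84 -0.32]
```

{"fn": "step_arm", "kwargs": {"motion": [{"slide": [6, 15, 3], "dr": [0, 0, 1.3], "jaw": 60}, {"slide": [13, 30, 3], "dr": [0, 0, 2.6], "jaw": 40}, {"slide": [20, 45, 3], "dr": [0, 0, 3.9], "jaw": 40}, {"slide": [27, 60, 3], "dr": [0, 0, 5.2], "jaw": 40}, {"slide": [34, 75, 3], "dr": [0, 0, 6.5], "jaw": 40}, {"slide": [41, 90, 3], "dr": [0, 0, 7.8], "jaw": 40}, {"slide": [47, 105, 3], "dr": [0, 0, 9.1], "jaw": 40}, {"slide": [52, 118, 3], "dr": [0, 0, 10.4], "jaw": 40}]}}

```text
clock: 10.35
position: [442.7, 10.6, 95.7]
ee_rot: [-0.109, 0.994, -0.0, -0.001]
contact_force: [0.3, 0.5, -0.8]
gripper_width: 39.8
grasp_force: 0.0
```

```bash
python3 -c "
from h import *
st();go(W(-114,70,100),-173.9);go(W(-114,70,10),-173.9)"
```

```text
t 10.35 p [442.7  10.6  95.7] head -167.43 z [-0.002 -0.001 -1.   ] F [ 0.3  0.5 -0.8] w 39.8 g 0.0
slide [-4.   0.6 -4.3] dr [-0.002 -0.015  0.809] clock 10.35
slide [-4.1  0.6 85.7] dr [-0.002 -0.015  0.809] clock 10.35
```

{"fn": "step_arm", "kwargs": {"motion": [{"slide": [-4, 0.6, 0], "dr": [0, 0, 0.8], "jaw": 40}, {"slide": [-4, 0.6, 10], "dr": [0, 0, 0.8], "jaw": 40}, {"slide": [-4, 0.6, 20], "dr": [0, 0, 0.8], "jaw": 40}, {"slide": [-4, 0.6, 30], "dr": [0, 0, 0.8], "jaw": 40}, {"slide": [-4, 0.6, 36], "dr": [0, 0, 0.8], "jaw": 40}, {"slide": [-4, 0.6, 36], "dr": [0, 0, 0.8], "jaw": 40}, {"slide": [-4, 0.6, 36], "dr": [0, 0, 0.8], "jaw": 40}, {"slide": [-4, 0.6, 36], "dr": [0, 0, 0.8], "jaw": 40}]}}

```text
clock: 11.35
position: [448.1, 12.8, 60.6]
ee_rot: [-0.057, 0.998, 0.0, 0.0]
contact_force: [-0.4, 0.4, 0.5]
gripper_width: 40.1
grasp_force: 0.0
```

```bash
python3 -c "
from h import *
import pickle
st();s=arm.read_state();print(L(s['position']));K,V=cam('wrist',s);im=optics.get_image('wrist');pickle.dump((s,K,V),open('w5.pkl','wb'))
cv2.imwrite('pics/w5b.png',cv2.resize(im,(800,600),interpolation=cv2.INTER_CUBIC))
print((proj(K,V,np.array(W(-75,70,26.5)))/.7).round(),(proj(K,V,np.array(W(-137,70,26.5)))/.7).round())"
```

```text
t 11.35 p [448.1  12.8  60.6] head -173.46 z [ 0.001  0.    -1.   ] F [-0.4  0.4  0.5] w 40.1 g 0.0
[-112.3   70.6]
[404. 412.] [405. 291.]
```

View pics/w5b.png

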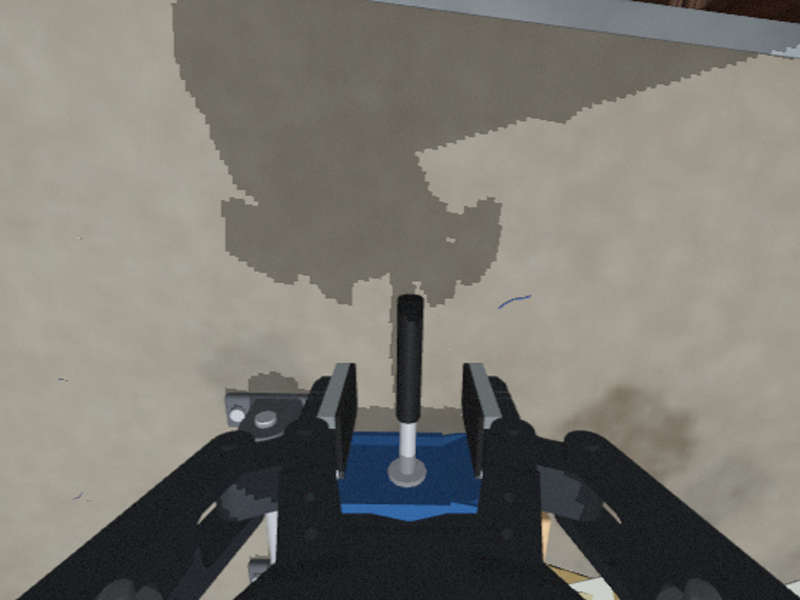

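The sleeve is at col 409, rows 295–420, about 2 mm further to +y than predicted, so I shift the turner origin by 2 mm. Now go down and grip.

```bash
sed -i 's/567.2,-45.5/567.2,-43.5/' h.py; python3 -c "
from h import *
go(W(-114,70.2,9),-173.9)"
```

```text
slide [ 1.5  1.6 51.6] dr [0.002 0.006 0.055] clock 11.4
```

{"fn": "step_arm", "kwargs": {"motion": [{"slide": [1.5, 1.6, 15], "dr": [0, 0, 0.05], "jaw": 40}, {"slide": [1.5, 1.6, 35], "dr": [0, 0, 0.05], "jaw": 40}, {"slide": [1.5, 1.6, 51.5], "dr": [0, 0, 0.05], "jaw": 40}, {"slide": [1.5, 1.6, 51.5], "dr": [0, 0, 0.05], "jaw": 25}, {"slide": [1.5, 1.6, 51.5], "dr": [0, 0, 0.05], "jaw": 5}, {"slide": [1.5, 1.6, 51.5], "dr": [0, 0, 0.05], "jaw": 5}, {"slide": [1.5, 1.6, 51.5], "dr": [0, 0, 0.05], "jaw": 5}, {"slide": [1.5, 1.6, 51.5], "dr": [0, 0, 0.05], "jaw": 5}]}}

```text
clock: 12.4
position: [446.4, 12.9, 9.4]
ee_rot: [-0.053, 0.999, -0.0, 0.0]
contact_force: [4.0, -8.4, -3.7]
gripper_width: 9.8
grasp_force: 58.3
```

```bash
python3 -c "
from h import *
st();s=arm.read_state();print(L(s['position']))
Rc=R.from_quat(s['ee_rot'])
for a in range(15,196,15):
  a=np.radians(a);p0=np.array(W(0,70,0));p=np.array(W(0,70*np.cos(a),70*np.sin(a)))
  print(round(np.degrees(a)),Rc.inv().apply(p-p0).round(1))"
```

```text
t 12.4 p [446.4  12.9   9.4] head -173.9 z [ 0.001 -0.001 -1.   ] F [ 4.  -8.4 -3.7] w 9.8 g 58.3
[-114.1   68.9]
15 [ -0.   -2.4 -18.1]
30 [ -0.   -9.4 -35. ]
45 [ -0.  -20.5 -49.5]
60 [ -0.  -35.  -60.6]
75 [ -0.  -51.9 -67.6]
90 [ -0.  -70.1 -69.9]
105 [ -0.  -88.2 -67.5]
120 [  -0.  -105.   -60.5]
135 [  -0.  -119.5  -49.4]
150 [  -0.  -130.7  -34.9]
165 [  -0.  -137.6  -18. ]
180 [ 0.0e+00 -1.4e+02  1.0e-01]
195 [   0.  -137.6   18.2]
```

Gripped with 58 N. Swing slowly, at 4.5° per row.

{"fn": "step_arm", "kwargs": {"motion": [{"slide": [0, -0.7, -5.5], "dr": [0, 0, 0], "jaw": 5}, {"slide": [0, -1.9, -11], "dr": [0, 0, 0], "jaw": 5}, {"slide": [0, -2.9, -16.3], "dr": [0, 0, 0], "jaw": 5}, {"slide": [0, -4.4, -21.6], "dr": [0, 0, 0], "jaw": 5}, {"slide": [0, -6.3, -26.8], "dr": [0, 0, 0], "jaw": 5}, {"slide": [0, -8.6, -31.8], "dr": [0, 0, 0], "jaw": 5}, {"slide": [0, -11.3, -36.6], "dr": [0, 0, 0], "jaw": 5}, {"slide": [0, -14.4, -41.1], "dr": [0, 0, 0], "jaw": 5}]}}

```text
clock: 13.4
position: [447.5, 1.3, 50.6]
ee_rot: [-0.053, 0.999, 0.001, 0.0]
contact_force: [-4.5, 15.0, -1.4]
gripper_width: 10.0
grasp_force: 58.4
```

```bash
python3 -c "
from h import *
st();s=arm.read_state();print(L(s['position']))
Rc=R.from_quat(s['ee_rot']);c=lambda a:np.array(W(0,70*np.cos(np.radians(a)),70*np.sin(np.radians(a))))
for a in np.arange(40.5,76.1,4.5): print(a,Rc.inv().apply(c(a)-c(36)).round(1))"
```

```text
t 13.4 p [447.5   1.3  50.6] head -173.88 z [ 0.001  0.002 -1.   ] F [-4.5 15.  -1.4] w 10.0 g 58.4
[-114.3   57.2]
40.5 [-0.  -3.4 -4.3]
45.0 [-0.  -7.1 -8.4]
49.5 [ -0.  -11.1 -12.1]
54.0 [ -0.  -15.5 -15.5]
58.5 [ -0.  -20.  -18.6]
63.0 [ -0.  -24.8 -21.3]
67.5 [ -0.  -29.8 -23.6]
72.0 [ -0.  -34.9 -25.5]
```

{"fn": "step_arm", "kwargs": {"motion": [{"slide": [0, -2.4, -4.3], "dr": [0, 0, 0], "jaw": 5}, {"slide": [0, -6.1, -8.4], "dr": [0, 0, 0], "jaw": 5}, {"slide": [0, -10.1, -12.1], "dr": [0, 0, 0], "jaw": 5}, {"slide": [0, -14.5, -15.5], "dr": [0, 0, 0], "jaw": 5}, {"slide": [0, -19, -18.6], "dr": [0, 0, 0], "jaw": 5}, {"slide": [0, -23.8, -21.3], "dr": [0, 0, 0], "jaw": 5}, {"slide": [0, -28.8, -23.6], "dr": [0, 0, 0], "jaw": 5}, {"slide": [0, -33.9, -25.5], "dr": [0, 0, 0], "jaw": 5}]}}

```text
clock: 14.4
position: [451.0, -31.4, 79.5]
ee_rot: [-0.054, 0.999, 0.001, 0.001]
contact_force: [-12.3, 14.0, 24.0]
gripper_width: 9.8
grasp_force: 61.7
```

```bash
python3 -c "
from h import *
st();s=arm.read_state();print(L(s['position']))
Rc=R.from_quat(s['ee_rot']);c=lambda a:np.array(W(0,70*np.cos(np.radians(a)),70*np.sin(np.radians(a))))
for a in np.arange(76.5,108.1,4.5): print(a,Rc.inv().apply(c(a)-c(72)).round(1))"
```

```text
t 14.4 p [451.  -31.4  79.5] head -173.78 z [ 0.002  0.003 -1.   ] F [-12.3  14.   24. ] w 9.8 g 61.7
[-114.2   24.3]
76.5 [ 0.  -5.3 -1.5]
81.0 [  0.  -10.7  -2.6]
85.5 [  0.  -16.1  -3.3]
90.0 [  0.  -21.6  -3.5]
94.5 [  0.  -27.1  -3.3]
99.0 [  0.1 -32.6  -2.7]
103.5 [  0.1 -38.   -1.6]
108.0 [  0.1 -43.3  -0.1]
```

{"fn": "step_arm", "kwargs": {"motion": [{"slide": [0, -2, -3], "dr": [0, 0, 0], "jaw": 5}, {"slide": [0, -4, -5], "dr": [0, 0, 0], "jaw": 5}, {"slide": [0, -8.7, -5.6], "dr": [0, 0, 0], "jaw": 5}, {"slide": [0, -14.1, -6.3], "dr": [0, 0, 0], "jaw": 5}, {"slide": [0, -19.6, -6.5], "dr": [0, 0, 0], "jaw": 5}, {"slide": [0, -22, -6.5], "dr": [0, 0, 0], "jaw": 5}, {"slide": [0, -22, -6.5], "dr": [0, 0, 0], "jaw": 5}, {"slide": [0, -22, -6.5], "dr": [0, 0, 0], "jaw": 5}]}}

```text
clock: 15.4
position: [453.5, -55.6, 84.7]
ee_rot: [-0.054, 0.999, 0.0, 0.0]
contact_force: [-5.7, 5.2, 11.7]
gripper_width: 9.9
grasp_force: 61.1
```

```bash
python3 -c "
from h import *
st();s=arm.read_state();print(L(s['position']),s['wrist_torque'])
K,V=cam('scene');im=optics.get_image('scene');cv2.imwrite('pics/s6.png',cv2.resize(im[130:310,150:350],None,fx=3,fy=3,interpolation=cv2.INTER_CUBIC))"
```

```text
t 15.4 p [453.5 -55.6  84.7] head -173.83 z [ 0.001  0.    -1.   ] F [-5.7  5.2 11.7] w 9.9 g 61.1
[-1.144e+02  1.000e-01] [ 1.7937697   1.57771389 -0.2204269 ]
```

View pics/s6.png

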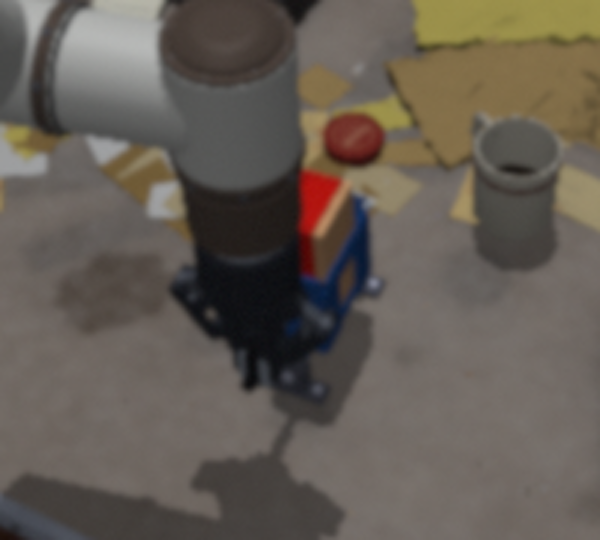

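The pocket stands about upright with the red tray and board still in it at (325,225), held by the gripper. Carry on down the other side.

{"fn": "step_arm", "kwargs": {"motion": [{"slide": [0, -4.6, 0.3], "dr": [0, 0, 0], "jaw": 5}, {"slide": [0, -10.7, 1.1], "dr": [0, 0, 0], "jaw": 5}, {"slide": [0, -16.6, 2.4], "dr": [0, 0, 0], "jaw": 5}, {"slide": [0, -22.4, 4.2], "dr": [0, 0, 0], "jaw": 5}, {"slide": [0, -28.1, 6.6], "dr": [0, 0, 0], "jaw": 5}, {"slide": [0, -33.5, 9.4], "dr": [0, 0, 0], "jaw": 5}, {"slide": [0, -38.6, 12.7], "dr": [0, 0, 0], "jaw": 5}, {"slide": [0, -43.5, 16.4], "dr": [0, 0, 0], "jaw": 5}]}}

```text
clock: 16.45
position: [457.7, -99.9, 65.7]
ee_rot: [-0.054, 0.999, -0.0, -0.001]
contact_force: [-2.9, -2.5, 3.0]
gripper_width: 10.0
grasp_force: 66.7
```

```bash
python3 -c "
from h import *
st();s=arm.read_state();print(L(s['position']))"
```

```text
t 16.45 p [457.7 -99.9  65.7] head -173.86 z [-0.001 -0.001 -1.   ] F [-2.9 -2.5  3. ] w 10.0 g 66.7
[-114.9  -44.4]
```

{"fn": "step_arm", "kwargs": {"motion": [{"slide": [0, -4.5, 4.1], "dr": [0, 0, 0], "jaw": 5}, {"slide": [0, -8.6, 8.6], "dr": [0, 0, 0], "jaw": 5}, {"slide": [0, -12.3, 13.4], "dr": [0, 0, 0], "jaw": 5}, {"slide": [0, -15.6, 18.6], "dr": [0, 0, 0], "jaw": 5}, {"slide": [0, -18.4, 24], "dr": [0, 0, 0], "jaw": 5}, {"slide": [0, -20.8, 29.7], "dr": [0, 0, 0], "jaw": 5}, {"slide": [0, -22.6, 35.5], "dr": [0, 0, 0], "jaw": 5}, {"slide": [0, -23.9, 41.4], "dr": [0, 0, 0], "jaw": 5}]}}

```text
clock: 17.45
position: [460.0, -124.4, 23.5]
ee_rot: [-0.053, 0.999, -0.001, -0.001]
contact_force: [-2.8, -10.9, 2.0]
gripper_width: 9.5
grasp_force: 72.8
```

```bash
python3 -c "
from h import *
st();s=arm.read_state();print(L(s['position']))"
```

```text
t 17.45 p [ 460.  -124.4   23.5] head -173.87 z [-0.002 -0.001 -1.   ] F [ -2.8 -10.9   2. ] w 9.5 g 72.8
[-115.2  -69.1]
```

{"fn": "step_arm", "kwargs": {"motion": [{"slide": [0, -1, 3], "dr": [0, 0, 0], "jaw": 5}, {"slide": [0, -1.5, 6], "dr": [0, 0, 0], "jaw": 5}, {"slide": [0, -2, 9], "dr": [0, 0, 0], "jaw": 5}, {"slide": [0, -2, 11], "dr": [0, 0, 0], "jaw": 5}, {"slide": [0, -2, 13], "dr": [0, 0, 0], "jaw": 5}, {"slide": [0, -2, 14], "dr": [0, 0, 0], "jaw": 5}, {"slide": [0, -2, 14], "dr": [0, 0, 0], "jaw": 5}, {"slide": [0, -2, 14], "dr": [0, 0, 0], "jaw": 5}]}}

```text
clock: 18.45
position: [460.2, -126.3, 9.5]
ee_rot: [-0.053, 0.999, -0.001, -0.001]
contact_force: [-1.8, -10.2, 0.8]
gripper_width: 9.3
grasp_force: 74.0
```

```bash
python3 -c "
from h import *
st();s=arm.read_state();print(L(s['position']))"
```

```text
t 18.45 p [ 460.2 -126.3    9.5] head -173.89 z [-0.002 -0.001 -1.   ] F [ -1.8 -10.2   0.8] w 9.3 g 74.0
[-115.2  -70.9]
```

{"fn": "step_arm", "kwargs": {"motion": [{"slide": [0, 0.5, 1], "dr": [0, 0, 0], "jaw": 5}, {"slide": [0, 1, 2], "dr": [0, 0, 0], "jaw": 5}, {"slide": [0, 1, 3], "dr": [0, 0, 0], "jaw": 5}, {"slide": [0, 1, 4], "dr": [0, 0, 0], "jaw": 5}, {"slide": [0, 1, 5], "dr": [0, 0, 0], "jaw": 5}, {"slide": [0, 1, 5], "dr": [0, 0, 0], "jaw": 5}, {"slide": [0, 1, 5], "dr": [0, 0, 0], "jaw": 5}, {"slide": [0, 1, 5], "dr": [0, 0, 0], "jaw": 5}]}}

```text
clock: 19.45
position: [460.2, -126.3, 5.4]
ee_rot: [-0.054, 0.999, -0.001, -0.001]
contact_force: [-2.1, -16.3, 8.0]
gripper_width: 9.3
grasp_force: 76.3
```

```bash
python3 -c "
from h import *
st();s=arm.read_state();print(L(s['position']))"
```

```text
t 19.45 p [ 460.2 -126.3    5.4] head -173.86 z [-0.002 -0.002 -1.   ] F [ -2.1 -16.3   8. ] w 9.3 g 76.3
[-115.2  -71. ]
```

The stop is reached (8 N up). Open gently and rise.

{"fn": "step_arm", "kwargs": {"motion": [{"slide": [0, 0, 0], "dr": [0, 0, 0], "jaw": 12}, {"slide": [0, -1, 0], "dr": [0, 0, 0], "jaw": 20}, {"slide": [0, -1, 0], "dr": [0, 0, 0], "jaw": 40}, {"slide": [0, -1, 0], "dr": [0, 0, 0], "jaw": 40}, {"slide": [0, -1, -20], "dr": [0, 0, 0], "jaw": 40}, {"slide": [0, -1, -60], "dr": [0, 0, 0], "jaw": 40}, {"slide": [0, -1, -105], "dr": [0, 0, 0], "jaw": 40}, {"slide": [0, -1, -105], "dr": [0, 0, 0], "jaw": 40}]}}

```text
clock: 20.45
position: [464.0, -124.4, 113.6]
ee_rot: [-0.054, 0.999, -0.0, 0.005]
contact_force: [0.3, 0.5, -0.5]
gripper_width: 39.7
grasp_force: 0.0
```

```bash
python3 -c "
from h import *
st();go(W(0,-150,170),-83.9)"
```

```text
t 20.45 p [ 464.  -124.4  113.6] head -173.78 z [ 0.009  0.    -1.   ] F [ 0.3  0.5 -0.5] w 39.7 g 0.0
slide [-111.6  -80.8  -55.3] dr [ -0.056   0.046 -11.235] clock 20.45
```

{"fn": "step_arm", "kwargs": {"motion": [{"slide": [-14, -10, -30], "dr": [0, 0, -1.3], "jaw": 60}, {"slide": [-28, -20, -55], "dr": [0, 0, -2.6], "jaw": 80}, {"slide": [-42, -30, -55], "dr": [0, 0, -3.9], "jaw": 80}, {"slide": [-56, -40, -55], "dr": [0, 0, -5.2], "jaw": 80}, {"slide": [-70, -50, -55], "dr": [0, 0, -6.5], "jaw": 80}, {"slide": [-84, -60, -55], "dr": [0, 0, -7.8], "jaw": 80}, {"slide": [-98, -70, -55], "dr": [0, 0, -9.1], "jaw": 80}, {"slide": [-112, -81, -55], "dr": [0, 0, -10.4], "jaw": 80}]}}

```text
clock: 21.45
position: [581.2, -193.2, 163.6]
ee_rot: [-0.705, 0.709, 0.001, -0.0]
contact_force: [-0.3, -0.3, -0.3]
gripper_width: 80.2
grasp_force: 0.0
```

```bash
python3 -c "
from h import *
st();go(W(0,-150,170),-83.9)"
```

```text
t 21.45 p [ 581.2 -193.2  163.6] head -90.3 z [-0.002  0.001 -1.   ] F [-0.3 -0.3 -0.3] w 80.2 g 0.0
slide [-0.5 -1.9 -6.4] dr [ 0.013  0.005 -0.799] clock 21.45
```

{"fn": "step_arm", "kwargs": {"motion": [{"slide": [0, -2, 0], "dr": [0, 0, -0.8], "jaw": 82}, {"slide": [0, -2, 0], "dr": [0, 0, -0.8], "jaw": 82}, {"slide": [0, -2, 0], "dr": [0, 0, -0.8], "jaw": 82}, {"slide": [0, -2, 0], "dr": [0, 0, -0.8], "jaw": 82}, {"slide": [0, -2, 0], "dr": [0, 0, -0.8], "jaw": 82}, {"slide": [0, -2, 0], "dr": [0, 0, -0.8], "jaw": 82}, {"slide": [0, -2, 0], "dr": [0, 0, -0.8], "jaw": 82}, {"slide": [0, -2, 0], "dr": [0, 0, -0.8], "jaw": 82}]}}

```text
clock: 22.45
position: [583.0, -193.4, 165.2]
ee_rot: [0.742, -0.671, 0.0, -0.0]
contact_force: [-1.2, -0.7, -0.8]
gripper_width: 82.2
grasp_force: 0.0
```

```bash
python3 -c "
from h import *
import pickle
st();s=arm.read_state();K,V=cam('wrist',s);im=optics.get_image('wrist');pickle.dump((s,K,V),open('w7.pkl','wb'))
cv2.imwrite('pics/w7b.png',cv2.resize(im,(800,600),interpolation=cv2.INTER_CUBIC))"
```

```text
t 22.45 p [ 583.  -193.4  165.2] head -84.27 z [ 0.  0. -1.] F [-1.2 -0.7 -0.8] w 82.2 g 0.0
```

View pics/w7b.png

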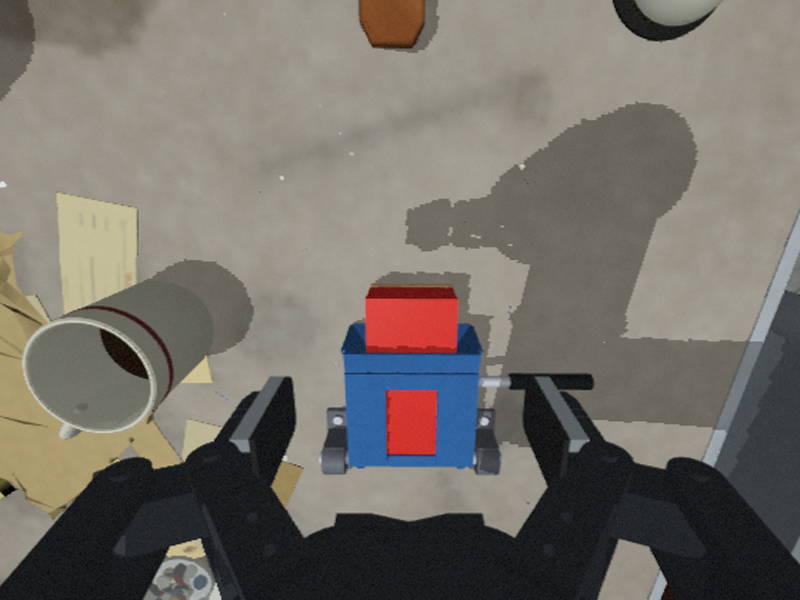

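Swung over: inverted red tray (365..458, 297) in the mouth, brush end at (392,47), and clear counter between them. Measure.

Run:
```python
from h import *
import pickle
s,K,V=pickle.load(open('w7.pkl','rb'))
P=lambda u,v,z: ray(K,V,(u*.7,v*.7),z)
a,b=P(365,297,46),P(458,296,46);print(L(a),L(b),np.linalg.norm(a-b))
print("lip",L(P(342,352,55)),L(P(482,352,55)),"brush",L(P(392,47,25)),"sleeve",L(P(512,381,30)),L(P(592,381,30)),"blocks",L(P(335,455,20)),L(P(487,455,20)))
for y in(-123,):go(W(0,y,70),-83.9);go(W(0,y,12),-83.9)
```

```text
[  29.4 -144.3] [ -31.8 -144.6] 61.17025502872468
lip [  45.2 -108.9] [ -47.9 -108.3] brush [   9.5 -293.4] sleeve [-76.2 -72.2] [-136.1  -71.8] blocks [62.5  1.6] [-63.2   2.5]
slide [-27.8   0.   95.1] dr [-0.     0.    -0.046] clock 22.5
slide [-27.8   0.  153.1] dr [-0.     0.    -0.046] clock 22.5
```

{"fn": "step_arm", "kwargs": {"motion": [{"slide": [-24, 1, 40], "dr": [0, 0, 0], "jaw": 85}, {"slide": [-24, 1, 80], "dr": [0, 0, 0], "jaw": 85}, {"slide": [-24, 1, 115], "dr": [0, 0, 0], "jaw": 85}, {"slide": [-24, 1, 140], "dr": [0, 0, 0], "jaw": 85}, {"slide": [-24, 1, 153], "dr": [0, 0, 0], "jaw": 85}, {"slide": [-24, 1, 153], "dr": [0, 0, 0], "jaw": 70}, {"slide": [-24, 1, 153], "dr": [0, 0, 0], "jaw": 60}, {"slide": [-24, 1, 153], "dr": [0, 0, 0], "jaw": 50}]}}

```text
clock: 23.5
position: [580.3, -169.8, 13.2]
ee_rot: [0.742, -0.671, 0.001, -0.001]
contact_force: [-0.2, -1.3, -0.7]
gripper_width: 61.2
grasp_force: 65.2
```

{"fn": "step_arm", "kwargs": {"motion": [{"slide": [0, 0, 0], "dr": [0, 0, 0], "jaw": 50}, {"slide": [0, 0, 0], "dr": [0, 0, 0], "jaw": 50}, {"slide": [0, 0, 0], "dr": [0, 0, 0], "jaw": 50}, {"slide": [2, 0, 0], "dr": [0, 0, 0], "jaw": 50}, {"slide": [6, 0, 0], "dr": [0, 0, 0], "jaw": 50}, {"slide": [12, 0, 0], "dr": [0, 0, 0], "jaw": 50}, {"slide": [20, 0, 0], "dr": [0, 0, 0], "jaw": 50}, {"slide": [28, 0, 0], "dr": [0, 0, 0], "jaw": 50}]}}

```text
clock: 24.5
position: [582.3, -197.6, 11.8]
ee_rot: [0.742, -0.671, -0.0, -0.0]
contact_force: [0.8, 2.1, 0.3]
gripper_width: 61.2
grasp_force: 65.5
```

```bash
python3 -c "
from h import *
st();s=arm.read_state();print(L(s['position']))"
```

```text
t 24.5 p [ 582.3 -197.6   11.8] head -84.26 z [-0.  0. -1.] F [0.8 2.1 0.3] w 61.2 g 65.5
[  -1.3 -154.8]
```

{"fn": "step_arm", "kwargs": {"motion": [{"slide": [8, 0, -0.5], "dr": [0, 0, 0], "jaw": 50}, {"slide": [18, 0, -1], "dr": [0, 0, 0], "jaw": 50}, {"slide": [28, 0, -1], "dr": [0, 0, 0], "jaw": 50}, {"slide": [38, 0, -1], "dr": [0, 0, 0], "jaw": 50}, {"slide": [48, 0, -1], "dr": [0, 0, 0], "jaw": 50}, {"slide": [58, 0, -1], "dr": [0, 0, 0], "jaw": 50}, {"slide": [68, 0, -1], "dr": [0, 0, 0], "jaw": 50}, {"slide": [77, 0, -1], "dr": [0, 0, 0], "jaw": 50}]}}

```text
clock: 25.5
position: [590.3, -274.8, 13.2]
ee_rot: [0.742, -0.671, 0.0, -0.0]
contact_force: [-0.2, 0.3, -1.1]
gripper_width: 61.0
grasp_force: 65.3
```

{"fn": "step_arm", "kwargs": {"motion": [{"slide": [2, 0, 0], "dr": [0, 0, 0], "jaw": 50}, {"slide": [2, 0, 1], "dr": [0, 0, 0], "jaw": 50}, {"slide": [2, 0, 2], "dr": [0, 0, 0], "jaw": 50}, {"slide": [2, 0, 3], "dr": [0, 0, 0], "jaw": 50}, {"slide": [2, 0, 4], "dr": [0, 0, 0], "jaw": 50}, {"slide": [2, 0, 4.5], "dr": [0, 0, 0], "jaw": 50}, {"slide": [2, 0, 4.5], "dr": [0, 0, 0], "jaw": 50}, {"slide": [2, 0, 4.5], "dr": [0, 0, 0], "jaw": 50}]}}

```text
clock: 26.5
position: [590.8, -276.6, 10.5]
ee_rot: [0.742, -0.67, 0.001, -0.0]
contact_force: [-1.3, -1.9, 7.8]
gripper_width: 61.2
grasp_force: 66.3
```

```bash
python3 -c "
from h import *
st();s=arm.read_state();print(L(s['position']))"
```

```text
t 26.5 p [ 590.8 -276.6   10.5] head -84.2 z [ 0.001 -0.001 -1.   ] F [-1.3 -1.9  7.8] w 61.2 g 66.3
[  -1.3 -234.3]
```

{"fn": "step_arm", "kwargs": {"motion": [{"slide": [0, 0, 0], "dr": [0, 0, 0], "jaw": 60}, {"slide": [0, 0, 0], "dr": [0, 0, 0], "jaw": 72}, {"slide": [0, 0, 0], "dr": [0, 0, 0], "jaw": 82}, {"slide": [0, 0, 0], "dr": [0, 0, 0], "jaw": 82}, {"slide": [0, 0, -20], "dr": [0, 0, 0], "jaw": 82}, {"slide": [0, 0, -60], "dr": [0, 0, 0], "jaw": 82}, {"slide": [0, 0, -110], "dr": [0, 0, 0], "jaw": 82}, {"slide": [0, 0, -160], "dr": [0, 0, 0], "jaw": 82}]}}

```text
clock: 27.5
position: [590.1, -275.9, 169.7]
ee_rot: [0.742, -0.671, -0.0, 0.0]
contact_force: [0.9, 0.1, -0.3]
gripper_width: 81.8
grasp_force: 0.0
```

```bash
python3 -c "
from h import *
import pickle
st();s=arm.read_state();K,V=cam('wrist',s);a=optics.get_image('wrist');b=optics.get_image('scene');pickle.dump((s,K,V),open('w8.pkl','wb'))
b=cv2.resize(b[150:330,150:350],(467,420),interpolation=cv2.INTER_CUBIC);a=a[:,100:430]
cv2.imwrite('pics/w8.png',np.hstack([a,b]));print(a.shape)"
```

```text
t 27.5 p [ 590.1 -275.9  169.7] head -84.26 z [-0.001  0.    -1.   ] F [ 0.9  0.1 -0.3] w 81.8 g 0.0
(420, 330, 3)
```

View pics/w8.png

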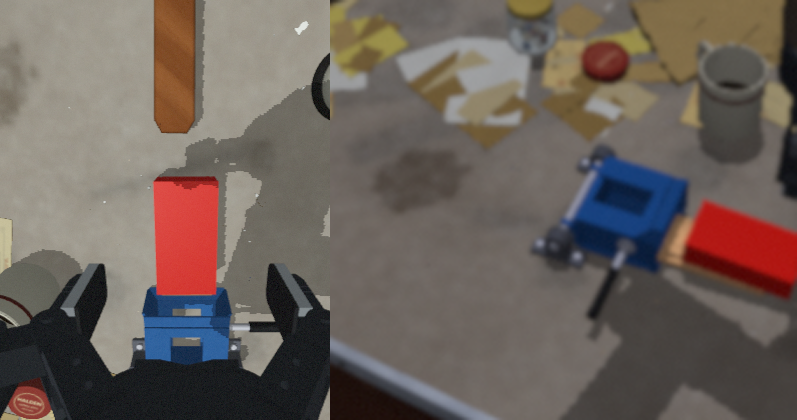

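The scene half shows a tan board strip (675,240) sticking out from under the tray towards the turner. The tray slid ahead because my fingertips were above the board. I'll look from the side and measure the offset numerically, since my picture views are used up.

```bash
python3 -c "
from h import *
go(W(-40,-150,170),-173.9)"
```

```text
slide [-85.2  42.2   4.9] dr [-0.102  0.035 11.213] clock 27.6
```

{"fn": "step_arm", "kwargs": {"motion": [{"slide": [-11, 5, 0], "dr": [0, 0, 1.3], "jaw": 82}, {"slide": [-22, 10, 0], "dr": [0, 0, 2.6], "jaw": 82}, {"slide": [-33, 15, 0], "dr": [0, 0, 3.9], "jaw": 82}, {"slide": [-44, 20, 0], "dr": [0, 0, 5.2], "jaw": 82}, {"slide": [-55, 26, 0], "dr": [0, 0, 6.5], "jaw": 82}, {"slide": [-66, 32, 0], "dr": [0, 0, 7.8], "jaw": 82}, {"slide": [-77, 38, 0], "dr": [0, 0, 9.1], "jaw": 82}, {"slide": [-85, 42, 0], "dr": [0, 0, 10.4], "jaw": 82}]}}

```text
clock: 28.6
position: [539.5, -195.1, 168.0]
ee_rot: [-0.106, 0.994, 0.0, -0.0]
contact_force: [0.3, -0.1, -0.6]
gripper_width: 81.9
grasp_force: 0.0
```

```bash
cat > seg.py <<'E'
from h import *
st();s=arm.read_state();K,V=cam('wrist',s);im=optics.get_image('wrist');cv2.imwrite('pics/seg.png',im)
h=cv2.cvtColor(im,cv2.COLOR_BGR2HSV).astype(int);H,S,Vv=h[...,0],h[...,1],h[...,2]
red=((H<7)|(H>172))&(S>150)&(Vv>60);tan=(H>=7)&(H<25)&(S>70)&(Vv>50);blue=(H>95)&(H<125)&(S>120)
lab=np.zeros(H.shape,np.uint8)+ord('.');lab[red]=ord('R');lab[tan]=ord('T');lab[blue]=ord('B')
print("expected px: tray centre",proj(K,V,np.array(W(0,-191,42))).round(),"mouth",proj(K,V,np.array(W(-31,-108,8))).round())
for r in range(120,340,8): print(r,''.join(map(chr,lab[r,150:430:4])))
E
python3 seg.py
```

```text
t 28.6 p [ 539.5 -195.1  168. ] head -167.8 z [-0.001  0.    -1.   ] F [ 0.3 -0.1 -0.6] w 81.9 g 0.0
expected px: tray centre [237. 237.] mouth [320. 205.]
120 ......................................................................
128 ......................................................................
136 .......................................................B..............
144 ......................................................................
152 ......................................................................
160 ......................................................................
168 ......................................................................
176 ......................................................................
184 ......................................................................
192 .........................T..................BBBB......................
200 ........RRRRRRRRRRRRRRRRRRRTTTTTTTTT.......BBBBBBBBB..BBBBBBBBBB......
208 .......RRRRRRRRRRRRRRRRRRRRRRRRRRRRRRRTTTTTT.BBBBBBBBBBBBBBBBBBBBBBB..
216 ........RRRRRRRRRRRRRRRRRRRRRRRRRRRRRRTT
[... 455 characters left out ...]
BBBBBBBBBB....BBBBBBB....
272 ...................................R.....BBBBBBBBBBBBBB......BBBBB....
280 .........................................BBBBBBBBBBBBBB.........B.....
288 ..........................................BBBBBBBBBBBBB...............
296 ......................................................................
304 ......................................................................
312 ......................................................................
320 ......................................................................
328 ......................................................................
336 ......................................................................
```

Run:
```python
from h import *
s=arm.read_state();K,V=cam('wrist',s)
im=cv2.imread('pics/seg.png');h=cv2.cvtColor(im,cv2.COLOR_BGR2HSV)
for r in(204,208,214,220,228,236,244):
  print(r,[tuple(map(int,h[r,c])) for c in range(318,332,2)])
  H,S=h[r,:,0].astype(int),h[r,:,1]
  red=np.where(((H<7)|(H>172))&(S>150))[0];red=red[(red>160)&(red<340)];tan=np.where((H>=7)&(H<25)&(S>70))[0];tan=tan[(tan>red.max())&(tan<340)]
  print(red.min(),red.max(),tan.max() if len(tan) else None,"trayend47/42",L(ray(K,V,(red.max(),r),47)),L(ray(K,V,(red.max(),r),42)),"outer42",L(ray(K,V,(red.min(),r),42)),"board8",L(ray(K,V,(tan.max(),r),8)) if len(tan) else '')
```

```text
204 [(16, 100, 120), (18, 96, 117), (15, 86, 113), (16, 70, 110), (108, 182, 109), (107, 181, 120), (107, 178, 103)]
179 288 323 trayend47/42 [ -41.6 -143.9] [ -40.1 -143.7] outer42 [ -29.3 -247.8] board8 [ -33.4 -104.7]
208 [(17, 97, 157), (17, 93, 157), (16, 98, 158), (17, 96, 157), (140, 24, 95), (107, 179, 104), (106, 177, 151)]
178 301 325 trayend47/42 [ -39.  -131.2] [ -37.4 -130.8] outer42 [ -25.2 -248.8] board8 [ -29.1 -101.9]
214 [(17, 94, 160), (16, 89, 163), (17, 93, 165), (16, 87, 146), (106, 183, 107), (107, 184, 112), (106, 180, 163)]
179 300 324 trayend47/42 [ -32.9 -131.4] [ -31.2 -131. ] outer42 [ -19.1 -247.9] board8 [ -22.1 -101.9]
220 [(15, 93, 157), (16, 94, 168), (17, 93, 167), (146, 18, 102), (106, 197, 101), (106, 190, 149), (106, 181, 162)]
179 300 323 trayend47/42 [ -26.8 -130.7] [ -25.  -130.3] outer42 [ -12.8 -248. ] board8 [ -15.1 -102. ]
228 [(17, 92, 167), (16, 91, 169), (15, 72, 145), (106, 187, 108), (106, 180, 130), (106, 180, 159), (106, 182, 158)]
179 299 322 trayend47/42 [ -18.5 -130.7] [ -16.5 -130.3] outer42 [  -4.3 -248.1] board8 [  -5.5 -101.8]
236 [(17, 94, 166), (17, 95, 167), (107, 186, 107), (107, 178, 110), (107, 176, 162), (106, 175, 163), (106, 176, 162)]
179 298 320 trayend47/42 [ -10.  -130.7] [  -7.9 -130.2] outer42 [   4.3 -248.2] board8 [   4.3 -102.7]
244 [(18, 92, 167), (173, 18, 112), (108, 168, 106), (107, 175, 160), (106, 179, 160), (106, 179, 161), (106, 173, 162)]
179 297 319 trayend47/42 [  -1.4 -130.7] [   0.9 -130.2] outer42 [  13.1 -248.3] board8 [  14.2 -102.4]
```

Run:
```python
from h import *
import pickle
s,K,V=pickle.load(open('w8.pkl','rb'));im=cv2.imread('pics/w8.png')[:,:330];h=cv2.cvtColor(im,cv2.COLOR_BGR2HSV)
for c in(165,187,208):
  print(c,[(r,*map(int,h[r,c])) for r in range(286,318,2)])
for r in(292,296,300,308,314):print(r,"z47",L(ray(K,V,(287,r),47)),"z8",L(ray(K,V,(287,r),8)),"z4",L(ray(K,V,(287,r),4)),"z55",L(ray(K,V,(287,r),55)))
s=arm.read_state();K,V=cam('wrist',s);print("now lip",L(ray(K,V,(322,228),57)),L(ray(K,V,(323,220),57)))
```

```text
165 [(286, 1, 194, 213), (288, 1, 192, 213), (290, 1, 193, 214), (292, 1, 190, 213), (294, 3, 176, 200), (296, 106, 168, 109), (298, 107, 174, 113), (300, 108, 173, 106), (302, 106, 179, 107), (304, 107, 172, 108), (306, 107, 188, 103), (308, 106, 176, 110), (310, 108, 170, 111), (312, 107, 184, 108), (314, 107, 173, 109), (316, 108, 170, 90)]
187 [(286, 1, 190, 212), (288, 1, 196, 212), (290, 1, 193, 213), (292, 1, 197, 212), (294, 3, 174, 205), (296, 108, 154, 114), (298, 106, 174, 116), (300, 105, 189, 109), (302, 107, 189, 109), (304, 106, 179, 158), (306, 106, 181, 158), (308, 106, 132, 153), (310, 21, 25, 145), (312, 22, 26, 145), (314, 20, 25, 151), (316, 108, 133, 88)]
208 [(286, 1, 195, 213), (288, 1, 197, 211), (290, 1, 189, 212), (292, 1, 191, 211), (294, 5, 151, 192), (296, 107, 166, 117), (298, 107, 191, 116), (300, 107, 174, 107), (302, 107, 174, 110), (304, 106, 183, 107), (306, 105, 195, 156), (308, 105, 188, 157), (310, 107, 176, 159), (312, 106, 178, 158), (314, 106, 176, 161), (316, 106, 180, 99)]
292 z47 [  -1.5 -132.4] z8 [  -1.6 -105.8] z4 [  -1.6 -103.1] z55 [  -1.5 -137.9]
296 z47 [  -1.5 -127.5] z8 [  -1.5 -100.2] z4 [ -1.5 -97.3] z55 [  -1.5 -133.1]
300 z47 [  -1.5 -122.5] z8 [ -1.5 -94.4] z4 [ -1.5 -91.6] z55 [  -1.5 -128.2]
308 z47 [  -1.4 -112.4] z8 [ -1.4 -82.8] z4 [ -1.4 -79.8] z55 [  -1.4 -118.4]
314 z47 [  -1.4 -104.7] z8 [ -1.4 -74. ] z4 [ -1.4 -70.8] z55 [  -1.4 -110.9]
now lip [ -24.7 -110.3] [ -32.7 -110.5]
```

Run:
```python
from h import *
s=arm.read_state();K,V=cam('wrist',s)
im=cv2.imread('pics/seg.png');h=cv2.cvtColor(im,cv2.COLOR_BGR2HSV).astype(int);H,S=h[...,0],h[...,1]
for c in range(185,325,12):
  t=np.where((H[150:240,c]>=7)&(H[150:240,c]<25)&(S[150:240,c]>70))[0]+150;r=np.where(((H[150:240,c]<7)|(H[150:240,c]>172))&(S[150:240,c]>140))[0]+150
  print(c,"tan",(t.min(),t.max(),L(ray(K,V,(c,t.min()),0)).tolist(),L(ray(K,V,(c,t.min()),8)).tolist()) if len(t) else None,"red",(r.min(),L(ray(K,V,(c,r.min()),8)).tolist(),L(ray(K,V,(c,r.min()),13)).tolist()) if len(r) else None)
go(W(-1,-189.5,75),-83.9)
```

```text
185 tan None red (np.int64(197), [-25.9, -253.1], [-27.6, -251.5])
197 tan (np.int64(192), np.int64(192), [-30.4, -242.6], [-32.8, -240.4]) red (np.int64(193), [-31.7, -240.3], [-33.3, -238.9])
209 tan None red (np.int64(194), [-31.9, -227.6], [-33.5, -226.4])
221 tan (np.int64(193), np.int64(195), [-32.0, -216.4], [-34.4, -214.8]) red (np.int64(196), [-31.0, -214.7], [-32.6, -213.7])
233 tan (np.int64(194), np.int64(196), [-32.2, -203.3], [-34.6, -202.0]) red (np.int64(197), [-31.2, -201.9], [-32.8, -201.1])
245 tan (np.int64(195), np.int64(198), [-32.4, -190.1], [-34.8, -189.2]) red (np.int64(199), [-30.3, -188.9], [-31.9, -188.4])
257 tan (np.int64(197), np.int64(199), [-31.5, -176.8], [-33.9, -176.3]) red (np.int64(200), [-30.5, -176.0], [-32.1, -175.7])
269 tan (np.int64(198), np.int64(201), [-31.7, -163.6], [-34.1, -163.3]) red (np.int64(202), [-29.6, -163.0], [-31.2, -162.8])
281 tan (np.int64(199), np.int64(202), [-31.9, -150.3], [-34.3, -150.4]) red (np.int64(203), [-29.8, -150.0], [-31.4, -150.0])
293 tan (np.int64(201), np.int64(204), [-31.0, -136.9], [-33.4, -137.3]) red (np.int64(205), [-28.9, -136.8], [-30.5, -137.1])
305 tan (np.int64(202), np.int64(239), [-31.2, -123.5], [-33.6, -124.3]) red None
317 tan (np.int64(203), np.int64(239), [-31.4, -110.1], [-33.8, -111.3]) red None
slide [-38.6 -46.7  93. ] dr [ 1.2000e-02 -1.0000e-03 -1.0512e+01] clock 28.65
```

Offset is about 28 mm along the turner's y only; the board is straight at x'≈-31.5. Plan: hold the tray at its middle, shift it +y by 28 mm over the board, let it drop in, then grip both low and pull out.

{"fn": "step_arm", "kwargs": {"motion": [{"slide": [-5, -6, 0], "dr": [0, 0, -1.3], "jaw": 82}, {"slide": [-10, -12, 0], "dr": [0, 0, -2.6], "jaw": 82}, {"slide": [-15, -18, 0], "dr": [0, 0, -3.9], "jaw": 82}, {"slide": [-20, -24, 0], "dr": [0, 0, -5.2], "jaw": 82}, {"slide": [-25, -30, 0], "dr": [0, 0, -6.5], "jaw": 82}, {"slide": [-30, -36, 0], "dr": [0, 0, -7.8], "jaw": 82}, {"slide": [-35, -42, 30], "dr": [0, 0, -9.1], "jaw": 82}, {"slide": [-38.6, -46.7, 60], "dr": [0, 0, -10.4], "jaw": 82}]}}

```text
clock: 29.65
position: [588.3, -233.2, 107.7]
ee_rot: [0.744, -0.668, 0.0, -0.0]
contact_force: [-0.3, -0.5, -0.2]
gripper_width: 81.6
grasp_force: 0.0
```

```bash
python3 -c "
from h import *
st();go(W(-1,-189.5,17),-83.9)"
```

```text
t 29.65 p [ 588.3 -233.2  107.7] head -83.78 z [ 0.001  0.    -1.   ] F [-0.3 -0.5 -0.2] w 81.6 g 0.0
slide [-1.3  1.9 90.7] dr [-0.006 -0.     0.015] clock 29.65
```

{"fn": "step_arm", "kwargs": {"motion": [{"slide": [-1.3, 1.9, 0], "dr": [0, 0, 0], "jaw": 85}, {"slide": [-1.3, 1.9, 30], "dr": [0, 0, 0], "jaw": 85}, {"slide": [-1.3, 1.9, 65], "dr": [0, 0, 0], "jaw": 85}, {"slide": [-1.3, 1.9, 90], "dr": [0, 0, 0], "jaw": 80}, {"slide": [-1.3, 1.9, 90], "dr": [0, 0, 0], "jaw": 70}, {"slide": [-1.3, 1.9, 90], "dr": [0, 0, 0], "jaw": 60}, {"slide": [-1.3, 1.9, 90], "dr": [0, 0, 0], "jaw": 50}, {"slide": [-1.3, 1.9, 90], "dr": [0, 0, 0], "jaw": 50}]}}

```text
clock: 30.65
position: [586.9, -231.9, 20.2]
ee_rot: [0.742, -0.671, 0.001, -0.001]
contact_force: [-0.1, 1.3, 3.5]
gripper_width: 60.5
grasp_force: 68.3
```

```bash
python3 -c "
from h import *
st();print(L(arm.read_state()['position']))"
```

```text
t 30.65 p [ 586.9 -231.9   20.2] head -84.26 z [ 0.003 -0.001 -1.   ] F [-0.1  1.3  3.5] w 60.5 g 68.3
[  -0.5 -189.5]
```

{"fn": "step_arm", "kwargs": {"motion": [{"slide": [0, 0, -1], "dr": [0, 0, 0], "jaw": 50}, {"slide": [-3, 0, -1], "dr": [0, 0, 0], "jaw": 50}, {"slide": [-8, 0, -1], "dr": [0, 0, 0], "jaw": 50}, {"slide": [-13, 0, -1], "dr": [0, 0, 0], "jaw": 50}, {"slide": [-18, 0, -1], "dr": [0, 0, 0], "jaw": 50}, {"slide": [-22, 0, -1], "dr": [0, 0, 0], "jaw": 50}, {"slide": [-24, 0, -1], "dr": [0, 0, 0], "jaw": 50}, {"slide": [-24, 0, -1], "dr": [0, 0, 0], "jaw": 50}]}}

```text
clock: 31.65
position: [584.7, -208.5, 21.1]
ee_rot: [0.742, -0.67, 0.002, -0.0]
contact_force: [0.9, -4.8, 6.2]
gripper_width: 60.6
grasp_force: 68.7
```

```bash
python3 -c "
from h import *
st();print(L(arm.read_state()['position']))"
```

```text
t 31.65 p [ 584.7 -208.5   21.1] head -84.19 z [ 0.003 -0.002 -1.   ] F [ 0.9 -4.8  6.2] w 60.6 g 68.7
[-1.000e-01 -1.659e+02]
```

{"fn": "step_arm", "kwargs": {"motion": [{"slide": [-1, 0, 0], "dr": [0, 0, 0], "jaw": 50}, {"slide": [-2, 0, 0], "dr": [0, 0, 0], "jaw": 50}, {"slide": [-3, 0, 0], "dr": [0, 0, 0], "jaw": 50}, {"slide": [-4, 0, 0], "dr": [0, 0, 0], "jaw": 50}, {"slide": [-4.5, 0, 0.5], "dr": [0, 0, 0], "jaw": 50}, {"slide": [-4.5, 0, 1], "dr": [0, 0, 0], "jaw": 50}, {"slide": [-4.5, 0, 2], "dr": [0, 0, 0], "jaw": 50}, {"slide": [-4.5, 0, 2], "dr": [0, 0, 0], "jaw": 50}]}}

```text
clock: 32.65
position: [584.4, -203.8, 19.6]
ee_rot: [0.742, -0.67, 0.002, -0.0]
contact_force: [-1.2, -3.7, 9.3]
gripper_width: 60.9
grasp_force: 69.3
```

```bash
python3 -c "
from h import *
st();print(L(arm.read_state()['position']),arm.read_state()['wrist_torque'].round(2))"
```

```text
t 32.65 p [ 584.4 -203.8   19.6] head -84.16 z [ 0.003 -0.002 -1.   ] F [-1.2 -3.7  9.3] w 60.9 g 69.3
[   0.  -161.3] [-1.68  0.16 -0.01]
```

{"fn": "step_arm", "kwargs": {"motion": [{"slide": [0, 0, 0], "dr": [0, 0, 0], "jaw": 62}, {"slide": [0, 0, 0], "dr": [0, 0, 0], "jaw": 72}, {"slide": [0, 0, 0], "dr": [0, 0, 0], "jaw": 82}, {"slide": [0, 0, -20], "dr": [0, 0, 0], "jaw": 82}, {"slide": [0, 0, -60], "dr": [0, 0, 0], "jaw": 82}, {"slide": [0, 0, -105], "dr": [0, 0, 0], "jaw": 82}, {"slide": [0, 0, -150], "dr": [0, 0, 0], "jaw": 82}, {"slide": [0, 0, -150], "dr": [0, 0, 0], "jaw": 82}]}}

```text
clock: 33.65
position: [585.0, -203.6, 171.7]
ee_rot: [0.742, -0.671, 0.003, -0.002]
contact_force: [-0.1, 0.5, 0.5]
gripper_width: 82.1
grasp_force: 0.0
```

```bash
python3 -c "
from h import *
st();go(W(-60,-170,130),-173.9)"
```

```text
t 33.65 p [ 585.  -203.6  171.7] head -84.23 z [ 0.008 -0.001 -1.   ] F [-0.1  0.5  0.5] w 82.1 g 0.0
slide [ 9.2 61.  41.2] dr [-0.054  0.032 11.208] clock 33.65
```

{"fn": "step_arm", "kwargs": {"motion": [{"slide": [1, 5, 0], "dr": [0, 0, 1.3], "jaw": 82}, {"slide": [2, 11, 0], "dr": [0, 0, 2.6], "jaw": 82}, {"slide": [3, 17, 0], "dr": [0, 0, 3.9], "jaw": 82}, {"slide": [4, 24, 0], "dr": [0, 0, 5.2], "jaw": 82}, {"slide": [6, 31, 10], "dr": [0, 0, 6.5], "jaw": 82}, {"slide": [7, 39, 20], "dr": [0, 0, 7.8], "jaw": 82}, {"slide": [8, 48, 30], "dr": [0, 0, 9.1], "jaw": 82}, {"slide": [9, 55, 30], "dr": [0, 0, 10.4], "jaw": 82}]}}

```text
clock: 34.65
position: [527.0, -217.4, 134.9]
ee_rot: [-0.106, 0.994, 0.001, -0.003]
contact_force: [0.6, 0.4, 0.7]
gripper_width: 82.4
grasp_force: 0.0
```

```bash
python3 seg.py > /dev/null
cat > m.py <<'E'
from h import *
s=arm.read_state();K,V=cam('wrist',s);st()
im=cv2.imread('pics/seg.png');h=cv2.cvtColor(im,cv2.COLOR_BGR2HSV).astype(int);H,S=h[...,0],h[...,1]
red=(((H<7)|(H>172))&(S>140)).astype(np.uint8);red[:,:120]=0;red[:,440:]=0
n,lab,stt,_=cv2.connectedComponentsWithStats(red);k=1+np.argmax(stt[1:,4]);print("red box",stt[k]);R_=lab==k
for c in range(stt[k][0]+4,stt[k][0]+stt[k][2]+30,12):
  col=slice(120,int(stt[k][1]+60));t=np.where((H[col,c]>=7)&(H[col,c]<25)&(S[col,c]>70))[0]+120;r=np.where(R_[:,c])[0]
  o=[c]
  if len(t):o+=["tan",int(t.min()),int(t.max()),"z0",L(ray(K,V,(c,t.min()),0)).tolist()]
  if len(r):
    # height of the red lower edge if it lies in plane x'=-31.5
    f=lambda z:L(ray(K,V,(c,r.min()),z))[0]+31.3;zs=np.arange(0,30,.5);o+=["red",int(r.min()),int(r.max()),"z@-31",float(zs[np.argmin([abs(f(z)) for z in zs])]),"y",L(ray(K,V,(c,r.min()),8)).tolist()[1]]
  print(*o)
for r in range(stt[k][1]+20,stt[k][1]+stt[k][3],15):
  x=np.where(R_[r])[0];print(r,"red y'",L(ray(K,V,(x.min(),r),42)),L(ray(K,V,(x.max(),r),42)),h[r,x.max()+2:x.max()+12:2].tolist())
E
python3 m.py
```

```text
t 34.7 p [ 526.6 -217.6  135.4] head -168.08 z [-0.005  0.002 -1.   ] F [-1.8  0.5 -0.9] w 82.4 g 0.0
red box [ 219  222  136   86 9487]
223 red 233 295 z@-31 29.5 y -226.4
235 tan 171 222 z0 [-80.3, -218.7] red 223 296 z@-31 11.0 y -215.0
247 tan 220 223 z0 [-31.4, -204.3] red 224 297 z@-31 10.5 y -203.2
259 tan 221 224 z0 [-31.6, -192.1] red 225 299 z@-31 10.5 y -191.3
271 tan 221 225 z0 [-32.8, -180.0] red 226 300 z@-31 10.0 y -179.4
283 tan 224 227 z0 [-30.8, -167.6] red 228 301 z@-31 12.5 y -167.4
295 tan 225 228 z0 [-30.9, -155.3] red 229 302 z@-31 12.0 y -155.5
307 tan 226 229 z0 [-31.1, -143.1] red 230 303 z@-31 11.5 y -143.5
319 tan 228 231 z0 [-30.1, -130.6] red 232 305 z@-31 14.0 y -131.3
331 tan 229 232 z0 [-30.3, -118.2] red 233 306 z@-31 13.5 y -119.2
343 tan 231 233 z0 [-29.3, -105.7] red 234 300 z@-31 13.0 y -107.2
355
367
379
242 red y' [ -24.6 -221.5] [ -36.2 -106.7] [[106, 180, 112], [107, 181, 117], [106, 179, 167], [106, 178, 165], [106, 175, 166]]
257 red y' [  -9.9 -221. ] [ -21.7 -104.1] [[106, 177, 153], [106, 178, 166], [106, 179, 165], [106, 174, 166], [107, 172, 166]]
272 red y' [   5.5 -221.4] [  -6.2 -105.2] [[107, 173, 115], [106, 174, 166], [106, 179, 165], [105, 182, 167], [106, 179, 168]]
287 red y' [  21.4 -221.9] [   9.7 -105.3] [[107, 181, 124], [106, 171, 164], [106, 172, 166], [106, 173, 165], [106, 177, 164]]
302 red y' [  31.3 -156.4] [  26.2 -105.5] [[106, 187, 131], [106, 176, 165], [106, 180, 164], [106, 173, 164], [106, 172, 165]]
```

Run:
```python
from h import *
s=arm.read_state();K,V=cam('wrist',s)
h=cv2.cvtColor(cv2.imread('pics/seg.png'),cv2.COLOR_BGR2HSV).astype(int)
for c in range(222,250,2): print(c,[tuple(h[r,c].tolist()) for r in range(217,226)])
for p in((-31.3,-222,8),(-31.3,-222,0),(-31.3,-222,42),(-31.3,-230,8)):print(p,proj(K,V,np.array(W(*p))).round(1))
```

```text
222 [(25, 19, 171), (24, 21, 172), (23, 19, 171), (22, 22, 171), (24, 21, 169), (26, 23, 170), (26, 23, 168), (24, 23, 169), (21, 21, 169)]
224 [(24, 23, 157), (24, 22, 160), (19, 26, 158), (25, 20, 156), (25, 25, 121), (28, 26, 116), (27, 21, 119), (25, 28, 117), (24, 31, 116)]
226 [(24, 21, 119), (25, 24, 119), (27, 22, 115), (25, 24, 116), (21, 22, 117), (23, 26, 117), (25, 26, 117), (27, 23, 113), (17, 40, 115)]
228 [(23, 26, 120), (22, 24, 118), (28, 26, 119), (20, 31, 122), (18, 51, 126), (11, 57, 121), (6, 88, 119), (3, 178, 112), (0, 198, 117)]
230 [(24, 22, 118), (15, 68, 117), (16, 92, 117), (17, 95, 153), (16, 92, 160), (4, 173, 121), (1, 215, 115), (179, 218, 116), (1, 195, 118)]
232 [(25, 26, 117), (15, 80, 121), (16, 97, 118), (16, 95, 147), (17, 91, 157), (6, 166, 132), (1, 213, 115), (0, 204, 116), (1, 220, 115)]
234 [(28, 28, 117), (17, 78, 115), (17, 96, 119), (16, 96, 136), (17, 93, 154), (8, 149, 137), (2, 203, 117), (0, 204, 115), (1, 195, 119)]
236 [(19, 30, 118), (18, 64, 111), (16, 95, 118), (16, 96, 128), (17, 94, 155), (10, 123, 145), (2, 192, 118), (0, 201,
[... 290 characters left out ...]
, 216, 117)]
242 [(19, 35, 117), (25, 29, 116), (18, 75, 115), (14, 98, 120), (17, 97, 142), (17, 91, 157), (6, 154, 131), (2, 204, 116), (1, 211, 115)]
244 [(23, 29, 114), (22, 33, 117), (19, 75, 115), (17, 100, 117), (15, 95, 132), (17, 96, 154), (7, 154, 136), (2, 214, 117), (1, 201, 118)]
246 [(25, 28, 117), (25, 26, 118), (19, 55, 115), (17, 93, 118), (16, 93, 121), (15, 90, 156), (12, 117, 150), (3, 199, 119), (0, 204, 116)]
248 [(18, 28, 117), (22, 33, 117), (17, 41, 111), (16, 99, 116), (17, 97, 118), (16, 94, 154), (14, 109, 152), (3, 183, 121), (0, 199, 118)]
(-31.3, -222, 8) [228.  221.2]
(-31.3, -222, 0) [229.4 218.4]
(-31.3, -222, 42) [220.7 234.9]
(-31.3, -230, 8) [219.8 220.5]
```

Aligned now: tray outer end at -221.5, board outer end at -222. Regrip at the middle, this time with the tips low so that board and tray are both held.

```bash
python3 -c "
from h import *
go(W(0,-163,100),-83.9)"
```

```text
slide [-59.3  -0.3  35.1] dr [  0.04   -0.014 -10.522] clock 34.7
```

{"fn": "step_arm", "kwargs": {"motion": [{"slide": [-8, 0, 0], "dr": [0, 0, -1.3], "jaw": 84}, {"slide": [-16, 0, 0], "dr": [0, 0, -2.6], "jaw": 84}, {"slide": [-24, 0, 0], "dr": [0, 0, -3.9], "jaw": 84}, {"slide": [-32, 0, 0], "dr": [0, 0, -5.2], "jaw": 84}, {"slide": [-40, 0, 0], "dr": [0, 0, -6.5], "jaw": 84}, {"slide": [-48, 0, 0], "dr": [0, 0, -7.8], "jaw": 84}, {"slide": [-56, 0, 15], "dr": [0, 0, -9.1], "jaw": 84}, {"slide": [-59.3, -0.3, 30], "dr": [0, 0, -10.4], "jaw": 84}]}}

```text
clock: 35.7
position: [587.0, -204.8, 106.1]
ee_rot: [0.744, -0.668, -0.001, 0.0]
contact_force: [-0.2, 0.0, -0.1]
gripper_width: 83.9
grasp_force: 0.0
```

```bash
python3 -c "
from h import *
st();go(W(0,-163,4),-83.9)"
```

```text
t 35.7 p [ 587.  -204.8  106.1] head -83.77 z [-0.002  0.001 -1.   ] F [-0.2  0.  -0.1] w 83.9 g 0.0
slide [  0.5   2.4 102.1] dr [0.011 0.006 0.016] clock 35.7
```

{"fn": "step_arm", "kwargs": {"motion": [{"slide": [0.5, 2.4, 30], "dr": [0, 0, 0], "jaw": 85}, {"slide": [0.5, 2.4, 65], "dr": [0, 0, 0], "jaw": 85}, {"slide": [0.5, 2.4, 95], "dr": [0, 0, 0], "jaw": 85}, {"slide": [0.5, 2.4, 108], "dr": [0, 0, 0], "jaw": 85}, {"slide": [0.5, 2.4, 108], "dr": [0, 0, 0], "jaw": 80}, {"slide": [0.5, 2.4, 108], "dr": [0, 0, 0], "jaw": 70}, {"slide": [0.5, 2.4, 108], "dr": [0, 0, 0], "jaw": 60}, {"slide": [0.5, 2.4, 108], "dr": [0, 0, 0], "jaw": 50}]}}

```text
clock: 36.7
position: [584.9, -206.3, 1.2]
ee_rot: [0.742, -0.671, 0.0, -0.0]
contact_force: [-3.0, 0.4, 6.6]
gripper_width: 61.3
grasp_force: 65.7
```

{"fn": "step_arm", "kwargs": {"motion": [{"slide": [0, 0, 0], "dr": [0, 0, 0], "jaw": 50}, {"slide": [0, 0, 0], "dr": [0, 0, 0], "jaw": 50}, {"slide": [0, 0, 0], "dr": [0, 0, 0], "jaw": 50}, {"slide": [1, 0, 0], "dr": [0, 0, 0], "jaw": 50}, {"slide": [3, 0, 0], "dr": [0, 0, 0], "jaw": 50}, {"slide": [5, 0, 0], "dr": [0, 0, 0], "jaw": 50}, {"slide": [7, 0, 0], "dr": [0, 0, 0], "jaw": 50}, {"slide": [8, 0, 0], "dr": [0, 0, 0], "jaw": 50}]}}

```text
clock: 37.7
position: [587.2, -213.6, 1.0]
ee_rot: [0.742, -0.671, 0.001, -0.001]
contact_force: [-0.3, 4.9, 5.6]
gripper_width: 61.7
grasp_force: 65.8
```

```bash
python3 -c "
from h import *
st();print(L(arm.read_state()['position']))"
```

```text
t 37.7 p [ 587.2 -213.6    1. ] head -84.22 z [ 0.004 -0.    -1.   ] F [-0.3  4.9  5.6] w 61.7 g 65.8
[   1.8 -171.2]
```

{"fn": "step_arm", "kwargs": {"motion": [{"slide": [3, 0, 0], "dr": [0, 0, 0], "jaw": 50}, {"slide": [6, 0, 0], "dr": [0, 0, 0], "jaw": 50}, {"slide": [10, 0, 0], "dr": [0, 0, 0], "jaw": 50}, {"slide": [14, 0, 0], "dr": [0, 0, 0], "jaw": 50}, {"slide": [18, 0, 0], "dr": [0, 0, 0], "jaw": 50}, {"slide": [21, 0, 0], "dr": [0, 0, 0], "jaw": 50}, {"slide": [22, 0, 0], "dr": [0, 0, 0], "jaw": 50}, {"slide": [22, 0, 1], "dr": [0, 0, 0], "jaw": 50}]}}

```text
clock: 38.7
position: [589.8, -235.5, 1.0]
ee_rot: [0.742, -0.67, 0.002, -0.001]
contact_force: [-2.2, 6.7, 13.5]
gripper_width: 61.4
grasp_force: 66.5
```

{"fn": "step_arm", "kwargs": {"motion": [{"slide": [0, 0, 0], "dr": [0, 0, 0], "jaw": 62}, {"slide": [0, 0, 0], "dr": [0, 0, 0], "jaw": 72}, {"slide": [0, 0, 0], "dr": [0, 0, 0], "jaw": 82}, {"slide": [0, 0, -20], "dr": [0, 0, 0], "jaw": 82}, {"slide": [0, 0, -60], "dr": [0, 0, 0], "jaw": 82}, {"slide": [0, 0, -105], "dr": [0, 0, 0], "jaw": 82}, {"slide": [0, 0, -135], "dr": [0, 0, 0], "jaw": 82}, {"slide": [0, 0, -135], "dr": [0, 0, 0], "jaw": 82}]}}

```text
clock: 39.7
position: [589.2, -236.6, 136.5]
ee_rot: [0.742, -0.671, 0.003, -0.001]
contact_force: [-0.5, 0.8, -0.7]
gripper_width: 81.7
grasp_force: 0.0
```

{"fn": "step_arm", "kwargs": {"motion": [{"slide": [1, 5, 0], "dr": [0, 0, 1.3], "jaw": 82}, {"slide": [2, 11, 0], "dr": [0, 0, 2.6], "jaw": 82}, {"slide": [0, 17, 0], "dr": [0, 0, 3.9], "jaw": 82}, {"slide": [-4, 24, 0], "dr": [0, 0, 5.2], "jaw": 82}, {"slide": [-6, 31, 0], "dr": [0, 0, 6.5], "jaw": 82}, {"slide": [-9, 39, 0], "dr": [0, 0, 7.8], "jaw": 82}, {"slide": [-12, 48, 0], "dr": [0, 0, 9.1], "jaw": 82}, {"slide": [-15, 55, 0], "dr": [0, 0, 10.4], "jaw": 82}]}}

```text
clock: 40.7
position: [530.2, -226.4, 131.9]
ee_rot: [-0.106, 0.994, 0.001, -0.001]
contact_force: [0.2, 0.6, 0.3]
gripper_width: 82.0
grasp_force: 0.0
```

```bash
python3 seg.py | tail -n 24; python3 m.py
python3 - <<'E'
from h import *
s=arm.read_state();K,V=cam('wrist',s)
h=cv2.cvtColor(cv2.imread('pics/seg.png'),cv2.COLOR_BGR2HSV).astype(int)
np.save('hs.npy',h)
E
```

```text
152 ......................................................................
160 ......................................................................
168 ......................................................................
176 ......................................................................
184 ......................................................................
192 ......................................................................
200 ......................................................................
208 ......................................................................
216 ....................................................BB................
224 ..............RRRRRRRRRTTTTTTT.....................BBBBBBBBBBB...BBBBB
232 .............RRRRRRRRRRRRRRRRRRRRRRRRRRRRRTTTT.....BBBBBBBBB.....BBBBB
240 ............RRRRRRRRRRRRRRRRRRRRRRRRRRRRRRRRRR.....BBBBBBBBBBBBBBBBBBB
248 TT..........RRRRRRRRRRRRRRRRRRRRRRRRRRRRRRRRRRR...BBBBBBBBBBBBBBBBBBBB
256 TTT.........RRRRRRRRRRRRRRRRRRRRRRRRRRRRRRRRRR....BBBBBBBBBBBBBBBBBBBB
264 TT............RRRRRRRRRRRRRRRRRRRRRRRRRRRRRRRR
[... 1481 characters left out ...]
tan 230 232 z0 [-27.6, -137.7] red 233 306 z@-31 17.0 y -138.6
333 red 246 254 z@-31 29.5 y -124.8
345
357
241 red y' [ -23.2 -250.4] [ -34.9 -135.7] [[8, 58, 155], [23, 26, 169], [21, 26, 169], [23, 24, 167], [24, 25, 166]]
256 red y' [  -8.7 -250.3] [ -20.7 -131.8] [[10, 57, 183], [25, 26, 168], [21, 26, 170], [23, 26, 157], [20, 32, 119]]
271 red y' [   5.6 -243.1] [  -5.7 -131.3] [[19, 24, 171], [21, 24, 170], [17, 29, 122], [18, 26, 118], [24, 30, 120]]
286 red y' [  21.1 -241.9] [  10.  -131.8] [[24, 22, 166], [24, 23, 168], [23, 24, 170], [22, 23, 170], [21, 28, 117]]
301 red y' [  32.3 -192.5] [  26.2 -132.2] [[20, 27, 170], [23, 26, 170], [21, 21, 168], [22, 23, 168], [23, 24, 168]]
```

Seated and flush: there is bare counter between the pair (inner end -131) and the turner, the tan band is an even board thickness, and nothing protrudes. Hand in.

```bash
python3 -c "
from bench import arm
print(arm.job_done())"
```

```text
the job is handed in; nothing more can be done
None
```

I handed the job in at about 41 s. By my camera measurements, the pair lies inverted on the counter, board below and tray on top, with its middle about 189 mm from the shaft; the turner is swung over. During the pull-out the tray slid about 28 mm ahead of the board, near the 40 mm come-apart limit, and I re-seated it before the final pull; the judge gave no verdict.

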